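# Clamp the honey jar in the quick-release vise

## Task

Clamp the honey jar in the quick-release vise so that its lid can be worked on. Squeeze the red release lever against the grip post, slide the jaw until its pad gently holds the jar against the V-shaped jaw, then let the lever go and see that its teeth drop into the rack, easing or tugging the jaw back a few millimetres if they need it. Then turn the crank clockwise until the jar is held tight, about one radian past first contact, but do not crush it, and leave the other kitchen things where they are.

Things in the scene. Friction and masses are not known exactly. Their poses are not given: they have to be found in the camera images.
- vise: Quick-release vise fixed to the worktop: grey base plate (x -65 to 65, y -200 to 130, 6 mm thick), steel rail 24 mm wide, top z 18 mm, beside it a toothed rack of 7 mm pitch. Origin: on the worktop, on the vise's centre line. Its +y is the closing direction, from the crank past the sliding jaw to the V jaw; z up. The release lever is on the -x side.
- fixed_jaw: Blue V-shaped fixed jaw with black rubber faces at the +y end of the vise, up to z 73 mm; its origin and axes are those of the vise. A jar seated in the V has its centre at x 0, y 75 mm of the vise.
- honey_jar: Glass honey jar, yellow lid, 71 mm across, 101 mm tall, about 0.5 kg, loose, standing on the base plate between pad and V jaw, 5 to 14 mm short of being seated and up to 4 mm off the centre line; the pad can push it home. Origin: centre of its underside.
- pad: Rubber-faced steel pressing plate of the sliding jaw, 50 mm wide, z 24 to 80 mm. Origin: on the centre line at the worktop, in the plane of its rubber face. It is carried by the jaw and is moved out of it (toward the V) 2 mm per radian of crank.
- grip_post (a point): Where to pinch, 100 mm up: between blue grip post and squeezed red lever, fingers closing along vise x. Post: 26 mm along y, +x face 17 mm from here, top z 116 mm. Lever (top z 113 mm): outer face 27 mm to -x when free, 17 mm squeezed (pair 44 mm wide free, 34 squeezed). A screw tube (13 mm radius, axis z 76) runs below, and a 42 mm wide jaw body below z 48 mm.
- release_lever (a joint): Red release lever, rad: 0 latched, 0.175 fully squeezed. Its top takes 5 to 8 N; grip with 30 N or more while sliding. Above 0.13 its teeth clear the rack. Let go, it springs back, best with the jaw first eased back 5 mm from the jar so the teeth can drop in (below 0.03). If they stay on the tips (0.04 to 0.12), tug the crank sleeve toward -y with 15 to 24 N, up to 7 mm, until they are in.
- carriage (a joint): Travel of the sliding jaw (m) along the vise's +y, 0 fully open to 0.10; it carries pad, lever, post and crank. Starts at 0 to 0.035. Lever squeezed, it slides with 1.5 N of drag, and pushing the jar takes 2 to 5 N more; stop when the push is about 9 N above free sliding (jar seated). Over 25 N on the jar here is ramming. Latched it cannot move, but for 1 to 2 mm of give.
- screw_axis (a point): Point on the screw's axis in the plane of the middle of the crank sleeve, 76 mm above the worktop, moving with the jaw; the axis runs along the vise's y.
- crank_sleeve (a point): Middle of the black crank sleeve: cylinder 16 mm across, 36 mm long, along vise y, spinning freely on its pin, 34 mm from the screw axis. Starts within 0.65 rad of the top of its circle. Clockwise looking along vise +y tightens: from the top toward vise +x, then down. Full turns are clear for a vertical gripper pinching it across vise x. Lowest centre z 42 mm, over the 18 mm high rail.
- crank (a joint): Crank angle, rad, growing clockwise (tightening); starts at 0 to 1.2, stop at 15; pad 2 mm/rad. Free drag 6.5 N at the sleeve (0.22 N m); it stays where left. Once the pad meets the seated jar each further rad adds about 60 N of clamping, 0.6 N of drag per 10 N, and the jaw gives back toward -y 1 to 2 mm, felt as a 5 to 7 N push on a held sleeve. Tight: 30 to 100 N; aim 1 rad past contact.
- lemon: Loose lemon, 72 x 57 x 58 mm, left of the vise. Bystander.
- tea_box: Loose tea box, 70 x 125 x 133 mm, left and behind. Bystander.
- salt_shaker: Loose salt shaker, 44 mm across, 90 mm tall, right and behind. Bystander.
- spice_jar: Loose spice jar with dark lid, 44 mm across, 96 mm tall, right and behind. Bystander.
Things that resemble listed ones, but are neither listed nor needed, are in the scene too. There is more than one size of the honey_jar; the one meant has the size given above.

How it is judged:
By the outcome, as a careful person would: the job done as asked, in the order asked, and still so for the second after the job is handed in, with the robot touching nothing.
It also fails if it takes over 67 s, if anything falls off the work surface, if the arm or the gripper's body presses on something with over 40 N, if the wrist force passes 120 N, or if a joint passes its speed limit or range.

## Robot

A 6-joint arm with a two-finger parallel gripper is mounted at the origin on a cart in front of the work surface, level with it; the furniture and walls round the work are solid. World frame = base frame: x ahead of the robot, y to its left, z up, the work surface at z = 0. Lengths are in m, angles in rad, forces in N, time in s.
With the tool pointing down it reaches from about 0.3 to 0.775 m from the base axis. Payload 14.6 kg.
Tool frame: the origin (TCP) lies at the very end of the fingers, on their centre line; the grasp point (between the pads) lies 19 mm behind it; z points along the fingers, y is the line along which they close (so a half turn about z gives the same grasp; the last joint's range is limited). The gripper opens to 94 mm and grips with 3 to 60 N. Pads are 16 mm wide; open, the fingers measure 119 mm over their backs; the gripper's body (75 mm by 177 mm) begins 78 mm behind the grasp point.
Start: joints at [1.213, 0.3, 1.521, -0, 1.321, -0.067], TCP at [0.158, 0.527, 0.205] pointing down, gripper open.
Joint ranges: [-3.03, 3.03], [-0.79, 2.21], [0.23, 2.52], [-1.04, 4.18], [0, 3.07], [-2.55, 2.55]. Speed limits (rad/s): [2.22, 2.22, 2.57, 3.14, 3.14, 3.14].

## Interface

Orientations are given as [roll, pitch, yaw] about the fixed x, y, z axes, in that order (R = Rz(yaw) Ry(pitch) Rx(roll)).
In Python, from station import ctrl, cams gives the robot as it stands. The module is installed in compiled form; this text tells all that it offers.
- The arm moves only by the tool arm_command, never from a script. Its argument "plan" is a list that holds one entry, the list of rows, each a list of 7 numbers: the shift along the tool's x, y, z in normalised numbers (1 is 750 mm), then the turn, a rotation vector about the tool's x, y, z in shares of 2 pi rad (1.0 is 2 pi rad), then the closure, from -1 (fully open) to 1 (shut). A call has 1 to 12 rows; each row is the pose to reach, as a shift and turn from the pose commanded when the call began, along the tool's axes at that moment; what a row does not reach only later rows make up. A row lasts 1/10 s, in which the tool goes at most 50 mm and 8.59 degrees, less where a joint would pass 70% of its speed; a pose out of reach is approached as far as the arm can. Shift and turn numbers lie between -1 and 1, and a call with a number outside is refused. A call with a gripper value outside its range is refused whole. The fingers move at their own pace and stop on an object; "squeeze" is the grip in N (left out, the last holds). Time passes only in rows, so rows that repeat a pose let the fingers close. It gives the time, the measured TCP pose, the force, the opening and the grip force at its end, in the units of the state.
- ctrl.get_obs(): the state, without advancing time (a new reading comes with each control period).
- cams.camera(name): name is "scene" or "top" or "wrist"; returns (picture, depth): 400x640x3 uint8, blue, green, red; 400x640 float32, m along the optical axis (not along the pixel's ray), 0 where there is no reading.
- cams.camera_info(name): a dict with "fx", "fy", "cx", "cy" (pixels), "world_to_cam" (4x4, takes a point from world to camera coordinates). Camera axes: x right, y down, z forward; pixel columns grow to the right and rows downward; lengths in m; the calibration is good to about 2 mm. A picture is of the moment at which its call begins: read the wrist's pose just before it. camera_info takes no time and is no camera call; for the wrist camera it gives the pose at the moment of the call.
- ctrl.hand_in(): hands the job in; it is judged then, once.
The state is a dict: "time_s": time; "qpos": joint angles; "joint_vel": joint speeds; "tau": joint torques, N m; "ee_pos": TCP position; "eef_rot": TCP orientation; "force": force on the tool from outside, world axes, zero at the start; "moment": the same for the moment, N m; "grip_width": finger opening in m; "grip_force": force on a finger pad.
Only numpy, scipy, OpenCV 4.12 (cv2) and the standard library are available. Lean on these libraries where they do the work, as an engineer would, in place of code of your own. Each camera call takes 0.05 s, during which the arm holds its last target. There are 200 camera calls.

## Working session

There is one attempt and no reset: what is moved stays moved. The work goes in short steps, Python scripts to look and compute and a tool call to move; the robot and the scene stay as the last step left them, time stands still between calls to the robot, and variables do not carry over. Pictures are saved under pics/ and viewed, at most 10 in all, crops included, and the job is handed in when it is done.

Besides the shell and the picture viewer there is one more tool, called after "Request:" by a JSON object that holds its "op" and its "data", one argument or row to a line. arm_command: Moves the arm, as the interface text tells. Its arguments: {"type":"object","properties":{"plan":{"type":"array"},"squeeze":{"type":"number"}},"required":["plan"]}

```bash
mkdir -p pics
cat > h.py <<'E'
import numpy as np, cv2
from station import ctrl, cams
from scipy.spatial.transform import Rotation as R
def pts(name, save=None):
    img,d=cams.camera(name); i=cams.camera_info(name)
    if save: cv2.imwrite('pics/'+save,img)
    v,u=np.mgrid[:400,:640]
    P=np.stack([(u-i['cx'])/i['fx']*d,(v-i['cy'])/i['fy']*d,d],-1)
    T=np.linalg.inv(i['world_to_cam'])
    W=P@T[:3,:3].T+T[:3,3]; W[d<=0]=np.nan
    return img,W,i
def ray(i,u,v,z):
    T=np.linalg.inv(i['world_to_cam']); r=T[:3,:3]@np.array([(u-i['cx'])/i['fx'],(v-i['cy'])/i['fy'],1]); o=T[:3,3]
    return o+r*(z-o[2])/r[2]
E
python3 - <<'E'
from h import *
o=ctrl.get_obs(); print(o)
a,W,i=pts('top'); b,V,j=pts('scene')
cv2.imwrite('pics/a.png',cv2.resize(a,(800,500))); cv2.imwrite('pics/b.png',cv2.resize(b,(800,500)))
for k in (i,j): print(k['fx'],np.linalg.inv(k['world_to_cam']).round(3))
np.savez('s0',a=a,W=W,b=b,V=V)
E
```

```text
{'time_s': 0.0, 'qpos': array([ 1.21338722e+00,  3.00458302e-01,  1.52161326e+00, -9.32341895e-06,
        1.32069312e+00, -6.65814131e-02]), 'joint_vel': array([-0.00024677, -0.00079256,  0.00264339, -0.00126713,  0.00047537,
       -0.00014339]), 'tau': array([-2.60653462e-03, -5.31811845e+01, -3.52734232e+01,  7.07268412e-02,
        2.45956139e-02, -6.98051076e-05]), 'ee_pos': array([0.1576089 , 0.52664716, 0.20487974]), 'eef_rot': array([-3.14042263e+00, -6.89666984e-05,  2.85076723e+00]), 'force': array([-0.9174867 ,  1.29547395,  0.41536883]), 'moment': array([-0.0019409 ,  0.0156409 , -0.03384923]), 'grip_force': 0.0, 'grip_width': 0.09380785755358398}
406.6721867215017 [[ 1.300e-02 -9.970e-01  7.800e-02  4.130e-01]
 [-1.000e+00 -1.400e-02 -1.000e-03  9.000e-03]
 [ 2.000e-03 -7.800e-02 -9.970e-01  1.532e+00]
 [ 0.000e+00  0.000e+00  0.000e+00  1.000e+00]]
515.3505900680041 [[ 0.718 -0.314  0.621 -0.513]
 [-0.696 -0.307  0.649 -1.114]
 [-0.014 -0.898 -0.439  0.83 ]
 [ 0.     0.     0.     1.   ]]
```

View pics/a.png

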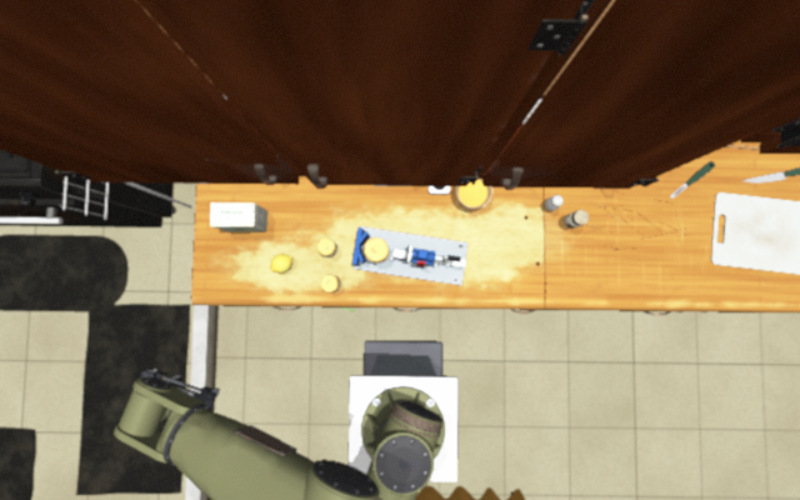

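View pics/b.png

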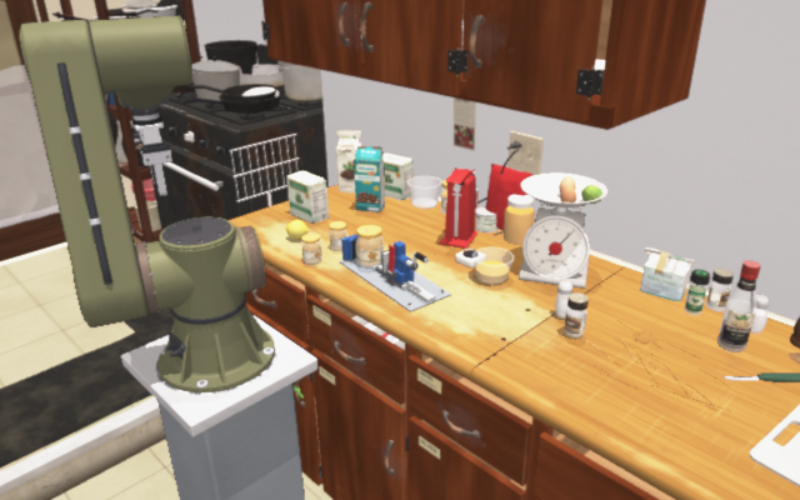

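The top view (800 x 500 scale) shows the vise at about (355–465, 228–283). The blue V jaw is on the left at (360,247), the crank is on the right at (458,260), and the red lever is on the near side at (421,264).

Honey jar candidates:
- (375,250): the larger jar, standing in the vise.
- (327,247) and (330,283): smaller jars beside the vise.
- (519,218) in the scene view: a jar far back.

The jar on the base plate fits the description. I'll confirm it with size and a crop.

Run:
```python
from h import *
z=np.load('s0.npz'); a,W=z['a'],z['W']
hsv=cv2.cvtColor(a,cv2.COLOR_BGR2HSV)
roi=np.zeros((400,640),bool); roi[170:240,150:390]=1
def blob(n,m,kmin=8):
    m=(m&roi).astype('uint8'); k,l,s,c=cv2.connectedComponentsWithStats(m)
    for q in range(1,k):
        if s[q,4]>=kmin:
            P=W[l==q]; print(n,c[q].round(1),s[q],np.nanmedian(P,0).round(3),'zmax',np.nanmax(P[:,2]).round(3),'rng',np.nanmin(P,0).round(3),np.nanmax(P,0).round(3))
H,S,V=hsv[...,0],hsv[...,1],hsv[...,2]
blob('blue',(H>100)&(H<130)&(S>120)); blob('red',((H<6)|(H>172))&(S>150)); 
plate=(S<60)&(V>90)&(W[...,2]<.015)&(W[...,2]>-.01)
blob('plate',plate,100)
m=(plate&roi); P=W[m][:,:2].astype('float32'); print(cv2.minAreaRect(P))
blob('high',(W[...,2]>.06),20)
cv2.imwrite('pics/c.png',cv2.resize(a[175:235,270:385],(800,418),interpolation=cv2.INTER_CUBIC))
```

```text
blue [287.1 197.3] [283 183  11  29 159] [0.527 0.133 0.072] zmax 0.08 rng [0.478 0.112 0.009] [0.58  0.147 0.08 ]
blue [338.7 204.8] [330 200  18  12 152] [ 0.502 -0.053  0.088] zmax 0.122 rng [ 0.482 -0.082  0.044] [ 0.52  -0.023  0.122]
red [336.5 210.2] [334 209   6   4  16] [ 0.482 -0.045  0.106] zmax 0.118 rng [ 0.478 -0.053  0.054] [ 0.486 -0.036  0.118]
plate [333.4 205. ] [ 281  181   94   47 2006] [ 0.497 -0.038  0.007] zmax 0.015 rng [ 0.425 -0.19  -0.01 ] [0.596 0.16  0.015]
((0.5395523309707642, 0.19159409403800964), (0.7911311984062195, 0.13554787635803223), 82.18871307373047)
high [188.5 176.2] [168 170  42  14 551] [0.592 0.474 0.13 ] zmax 0.14 rng [0.575 0.419 0.061] [0.625 0.543 0.14 ]
high [286.6 196.7] [281 182  14  30 194] [0.529 0.136 0.072] zmax 0.083 rng [0.478 0.109 0.06 ] [0.584 0.154 0.083]
high [260.2 196.5] [254 190  14  14 156] [0.528 0.23  0.074] zmax 0.082 rng [0.506 0.205 0.065] [0.553 0.252 0.082]
high [300.5 199.4] [291 190  21  20 322] [0.519 0.083 0.106] zmax 0.117 rng [0.485 0.047 0.06 ] [0.552 0.116 0.117]
high [341.7 204.8] [324 196  45  17 303] [ 0.501 -0.053  0.089] zmax 0.126 rng [ 0.478 -0.154  0.064] [ 0.534 -0.001  0.126]
high [262.5 226. ] [256 220  14  13 155] [0.423 0.217 0.074] zmax 0.082 rng [0.402 0.195 0.062] [0.445 0.241 0.082]
```

View pics/c.png

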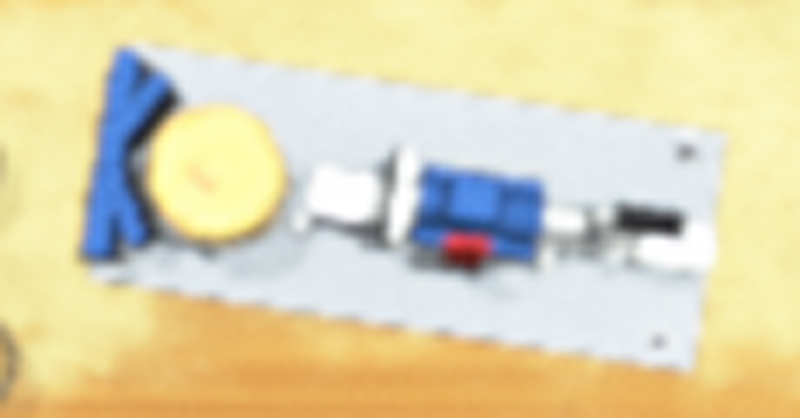

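```bash
cat >> h.py <<'E'
def shift(p,yaw=None,frm=None):
    o=ctrl.get_obs(); A=R.from_euler('xyz',o['eef_rot'])
    s=A.inv().apply(np.array(p)-o['ee_pos'])*1000
    r=None
    if yaw is not None: r=(A.inv()*R.from_euler('xyz',[np.pi,0,yaw])).as_rotvec()
    print('shift',s.round(1),'rot',None if r is None else r.round(3)); return s,r
E
python3 - <<'E'
from h import *
shift([0.5,-0.02,0.32],1.431)
o=ctrl.get_obs();T=np.linalg.inv(cams.camera_info('wrist')['world_to_cam']);A=R.from_euler('xyz',o['eef_rot'])
print(A.inv().apply(T[:3,3]-o['ee_pos']).round(4)); print((A.as_matrix().T@T[:3,:3]).round(3)); print(cams.camera_info('wrist')['fx'])
E
```

```text
shift [-484.7 -425.7 -114.7] rot [-1.00e-03  1.00e-03  1.42e+00]
[ 0.0772 -0.0014 -0.1776]
[[ 0.001 -0.964 -0.265]
 [ 1.     0.001  0.001]
 [-0.    -0.265  0.964]]
330.11138070661974
```

The rows are not in the units I measure in: shifts go in shares of 750 mm and turns go in shares of 2 pi rad. I convert before sending: -468 mm / 750 = -0.624, -400 mm / 750 = -0.5333, 1.42 rad / 6.2832 = 0.226.

Request:
{"op": "arm_command", "data": {
  "plan": [
    [[-0.0533,-0.048,-0.0533,0,0,0.0191,-1],[-0.1067,-0.0947,-0.0933,0,0,0.0382,-1],[-0.16,-0.1413,-0.12,0,0,0.0573,-1],[-0.2133,-0.1893,-0.12,0,0,0.0764,-1],[-0.2667,-0.236,-0.12,0,0,0.0955,-1],[-0.32,-0.2827,-0.12,0,0,0.1146,-1],[-0.3733,-0.3307,-0.12,0,0,0.1337,-1],[-0.4267,-0.3773,-0.12,0,0,0.1528,-1],[-0.48,-0.424,-0.12,0,0,0.1719,-1],[-0.5333,-0.472,-0.12,0,0,0.191,-1],[-0.5867,-0.5187,-0.12,0,0,0.2101,-1],[-0.624,-0.5493,-0.12,0,0,0.226,-1]]
  ]
}}

```text
time_s: 1.3
ee_pos: [0.4638, 0.0343, 0.2954]
eef_rot: [3.142, -0.0, 1.426]
force: [0.9, 1.1, -0.1]
grip_width: 0.094
grip_force: 0.0
```

Run:
```python
from h import *
for _ in range(3): cams.camera('wrist')
o=ctrl.get_obs(); print(o['ee_pos'],o['eef_rot'])
a,W,i=pts('wrist'); T=i['world_to_cam']
np.savez('s1',a=a,W=W,T=T)
cv2.imwrite('pics/d.png',cv2.resize(a,(800,500)))
```

```text
[0.46380663 0.03445329 0.29462192] [-3.13993438e+00  2.96781682e-04  1.42652802e+00]
```

View pics/d.png

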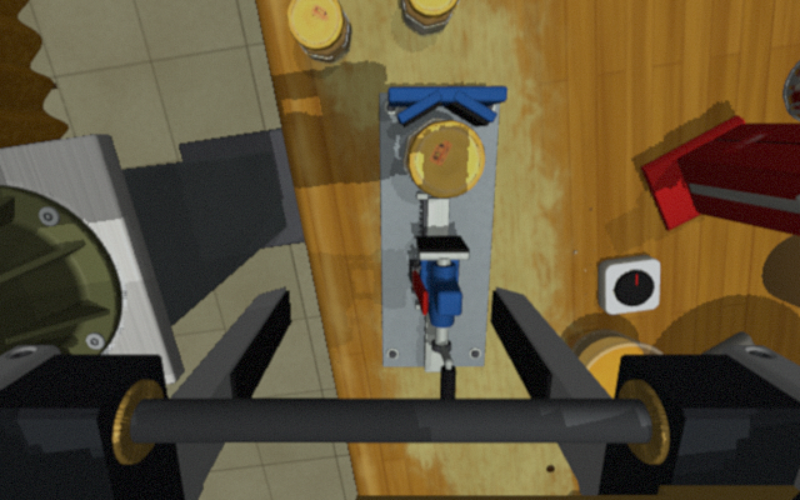

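The wrist view (800 x 500 scale) shows:
- Plate: x 380–490, y 95–367.
- V jaw: (447,100).
- Lid: (446,160).
- Pad: (442,246).
- Red lever: (419,290).
- Post: (450,302).
- Black crank sleeve: (447,383).

I'll measure these next.

Run:
```python
from h import *
z=np.load('s1.npz'); a,W,T=z['a'],z['W'],z['T']; i=dict(cams.camera_info('wrist')); i['world_to_cam']=T
hsv=cv2.cvtColor(a,cv2.COLOR_BGR2HSV); H,S,V=[hsv[...,k] for k in range(3)]
roi=np.zeros((400,640),bool); roi[60:325,295:410]=1
Z=W[...,2]
m=roi&(Z<.012)&(Z>-.005)&(S<60)
m=cv2.morphologyEx(m.astype('uint8'),cv2.MORPH_OPEN,np.ones((3,3)))
ys,xs=np.nonzero(m)
P=np.array([ray(i,u,v,.006)[:2] for u,v in zip(xs,ys)],'float32')
r=cv2.minAreaRect(P); print('plate',r, 'z',np.nanmedian(Z[m>0]))
box=cv2.boxPoints(r); print(box)
# left/right edge line fits on rows
E=[[],[]]
for v in range(100,285):
    x=xs[ys==v]
    if len(x)>20: E[0].append(ray(i,x.min()-.5,v,.006)[:2]);E[1].append(ray(i,x.max()+.5,v,.006)[:2])
for e in E:
    l=cv2.fitLine(np.array(e,'float32'),cv2.DIST_HUBER,0,.001,.001).ravel(); print('edge',l,np.arctan2(l[1],l[0]))
def comp(n,m,kmin=20):
    k,l,s,c=cv2.connectedComponentsWithStats((m&roi).astype('uint8'))
    for q in range(1,k):
        if s[q,4]>=kmin:
            p=W[l==q]; print(n,c[q].round(1),s[q],np.nanmedian(p,0).round(4),np.nanmin(p,0).round(3),np.nanmax(p,0).round(3))
comp('bl',(H>100)&(H<130)&(S>120)); comp('red',((H<6)|(H>172))&(S>150)); comp('lid',(Z>.095)&(H>12)&(H<35)&(S>80)); comp('dark',(V<60)&(Z>.03)); 
comp('top',(Z>.1))
m=(roi&(Z>.095)&(np.arange(400)[:,None]<165)).astype('uint8')
c,_=cv2.findContours(m,0,2); c=max(c,key=cv2.contourArea); (u,v),rr=cv2.minEnclosingCircle(c); print('lidcircle',u,v,rr,ray(i,u,v,.101),'dia',2*rr/330*(np.linalg.inv(T)[2,3]-.101))
```

```text
plate ((0.5087717771530151, -0.015053048729896545), (0.3275519907474518, 0.1291135549545288), 82.37681579589844) z 0.004455931980499206
[[ 0.42305946 -0.16881764]
 [ 0.5510319  -0.18594551]
 [ 0.5944841   0.13871154]
 [ 0.46651167  0.15583941]]
edge [ 0.13234141  0.9912042   0.4447477  -0.00785843] 1.4380655
edge [ 0.13379394  0.9910092   0.5723781  -0.02581182] 1.4366
bl [356.   79.5] [ 311   69   94   30 1697] [0.5272 0.1361 0.0707] [0.476 0.111 0.004] [0.583 0.153 0.074]
bl [353.3 233.1] [ 336  208   34   54 1302] [ 0.5013 -0.0401  0.0866] [ 0.484 -0.084  0.04 ] [ 0.527 -0.018  0.116]
red [336.3 233.9] [330 217  13  35 211] [ 0.4815 -0.0408  0.0991] [ 0.476 -0.055  0.043] [ 0.487 -0.032  0.114]
lid [356.7 126.8] [ 326   96   62   62 2970] [0.5188 0.0844 0.1043] [0.485 0.051 0.095] [0.552 0.117 0.107]
lid [393.8 239.7] [393 232   4  18  23] [0.5102 0.0314 0.2942] [0.509 0.026 0.293] [0.512 0.036 0.296]
lid [403.2 277.1] [397 266  13  24  33] [0.5085 0.0208 0.3171] [0.508 0.02  0.305] [0.509 0.022 0.329]
lid [380.4 315.1] [363 294  47  26 120] [0.4869 0.0593 0.4024] [ 0.48  -0.147  
[... 1310 characters left out ...]
7  0.106] [0.504 0.064 0.407]
top [357.1 126.8] [ 327   96   61   63 3011] [0.5189 0.0846 0.1043] [0.485 0.05  0.1  ] [0.552 0.117 0.107]
top [358.9 240.3] [349 228  21  25 475] [ 0.5062 -0.0439  0.1138] [ 0.494 -0.059  0.1  ] [ 0.519 -0.033  0.116]
top [402.1 253.6] [392 229  18  61 728] [0.51   0.031  0.3106] [0.508 0.02  0.292] [0.518 0.038 0.329]
top [339.3 240.5] [336 230   7  22 119] [ 0.4837 -0.0426  0.1112] [ 0.48  -0.055  0.1  ] [ 0.488 -0.032  0.114]
top [353.9 314.8] [ 295  283  115   42 1187] [0.4829 0.0601 0.4035] [ 0.463 -0.147  0.101] [0.506 0.064 0.407]
lidcircle 356.86834716796875 126.67420196533203 31.70193862915039 [0.51903931 0.08449342 0.101     ] dia 0.07137447042568829
```

```bash
cat >> h.py <<'E'
YAW=-0.133; O=np.array([0.5135,0.0196,0])
ey=np.array([-np.sin(YAW),np.cos(YAW),0]); ex=np.array([np.cos(YAW),np.sin(YAW),0])
def tov(W): 
    d=np.asarray(W)-O; return np.stack([d@ex,d@ey,d[...,2]],-1)
def tow(v): return O+ex*v[0]+ey*v[1]+np.array([0,0,v[2]])
E
python3 - <<'E'
from h import *
z=np.load('s1.npz'); a,W,T=z['a'],z['W'],z['T']; i=dict(cams.camera_info('wrist')); i['world_to_cam']=T
U=tov(W); hsv=cv2.cvtColor(a,cv2.COLOR_BGR2HSV); H,S,V=[hsv[...,k] for k in range(3)]
def st(n,m): print(n,m.sum(),np.percentile(U[m],[0,3,50,97,100],axis=0).T.round(4).tolist())
r=np.zeros((400,640),bool); r[180:330,300:410]=1
st('post',r&(U[...,2]>.11)&(U[...,2]<.12)&(H>100)&(H<130)&(S>90))
st('lever',r&(U[...,2]>.108)&(U[...,2]<.12)&((H<8)|(H>170))&(S>120))
st('pad',r&(U[...,2]>.07)&(U[...,2]<.085)&(U[...,1]>-.05)&(U[...,1]<0))
k=r&(U[...,1]<-.12)&(U[...,2]>.02)&(U[...,2]<.16); 
if k.any(): st('sleeve',k)
# ray-based edges: post top at z .116 and lever at .113
for n,m,h in (('post',r&(U[...,2]>.11)&(U[...,2]<.12)&(H>100)&(H<130)&(S>90),.116),('lev',r&(U[...,2]>.108)&(U[...,2]<.12)&((H<8)|(H>170))&(S>120),.113)):
    ys,xs=np.nonzero(m); p=np.array([tov(ray(i,u,v,h)) for u,v in zip(xs,ys)]); print(n,p.min(0).round(4),p.max(0).round(4))
E
```

```text
post 398 [[-0.0099, -0.0089, 0.0012, 0.0121, 0.0132], [-0.1635, -0.079, -0.066, -0.0549, -0.0536], [0.1101, 0.1109, 0.1141, 0.1156, 0.1163]]
lever 91 [[-0.023, -0.023, -0.0206, -0.0179, -0.0023], [-0.1372, -0.0775, -0.0665, -0.0556, -0.055], [0.1083, 0.1096, 0.1116, 0.1135, 0.1137]]
pad 582 [[-0.0247, -0.0233, -0.001, 0.0225, 0.0251], [-0.05, -0.0468, -0.0301, -0.0227, -0.0224], [0.0702, 0.072, 0.0784, 0.0837, 0.0849]]
sleeve 566 [[-0.0103, -0.008, 0.0015, 0.0101, 0.0111], [-0.1684, -0.1652, -0.1376, -0.1224, -0.1202], [0.0676, 0.077, 0.1112, 0.1165, 0.1173]]
post [-0.0104 -0.1612  0.116 ] [ 0.0126 -0.0516  0.116 ]
lev [-0.0232 -0.1365  0.113 ] [-0.0024 -0.0539  0.113 ]
```

In the tool's units: -198 mm / 750 = -0.264, -180 mm / 750 = -0.24, -0.011 rad / 6.2832 = -0.0018.

Request:
{"op": "arm_command", "data": {
  "plan": [
    [[-0.06,0.0173,0.0133,0,0,0,-1],[-0.12,0.0347,0.0267,0,0,-0.0016,-1],[-0.18,0.0533,0.04,0,0,-0.0018,-1],[-0.24,0.0707,0.0467,0,0,-0.0018,-1],[-0.264,0.0707,0.0467,0,0,-0.0018,-1],[-0.264,0.0707,0.0467,0,0,-0.0018,-1]]
  ]
}}

```text
time_s: 2.1
ee_pos: [0.4878, -0.1674, 0.2601]
eef_rot: [-3.141, -0.0, 1.442]
force: [-0.1, 1.1, -0.4]
grip_width: 0.0941
grip_force: 0.0
```

Run:
```python
from h import *
for _ in range(2): cams.camera('wrist')
o=ctrl.get_obs(); print(tov(o['ee_pos']),o['eef_rot'])
a,W,i=pts('wrist'); T=i['world_to_cam']
np.savez('s2',a=a,W=W,T=T)
b=a.copy()
U=tov(W); 
cv2.imwrite('pics/e.png',cv2.resize(a[60:330,230:450],None,fx=2.2,fy=2.2,interpolation=cv2.INTER_CUBIC))
```

```text
[-0.00056494 -0.18691257  0.2605998 ] [ 3.14144578e+00 -2.50126998e-04  1.44323616e+00]
```

View pics/e.png

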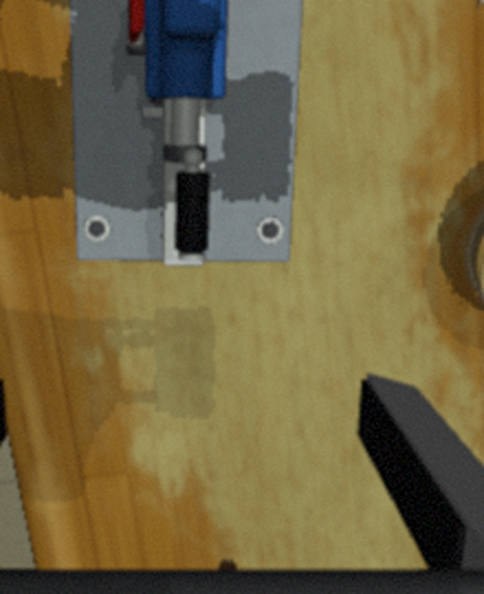

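The crop shows the black sleeve at (192,212), with the post at the top near (185,50) and the lever at (137,20). I'll measure the sleeve, post and lever.

Run:
```python
from h import *
z=np.load('s2.npz'); a,W,T=z['a'],z['W'],z['T']; i=dict(cams.camera_info('wrist')); i['world_to_cam']=T
U=tov(W); hsv=cv2.cvtColor(a,cv2.COLOR_BGR2HSV); H,S,V=[hsv[...,k] for k in range(3)]
def st(n,m): print(n,m.sum(),np.percentile(U[m],[0,3,50,97,100],axis=0).T.round(4).tolist())
r=np.zeros((400,640),bool); r[0:185,270:350]=1
bl=r&(H>100)&(H<130)&(S>90); rd=r&((H<8)|(H>170))&(S>100)
st('post top',bl&(U[...,2]>.112)); st('post100',bl&(U[...,2]>.09)&(U[...,2]<.112)); st('lev',rd&(U[...,2]>.107)); st('lev lower',rd&(U[...,2]<.107))
sl=r&(V<50)&(U[...,1]<-.11)&(U[...,2]>.09); st('sleeve',sl)
ys,xs=np.nonzero(sl); print(xs.min(),xs.max(),ys.min(),ys.max())
for u,v in ((xs.min(),ys.max()),(xs.max(),ys.max()),(xs.min(),ys.min()),(xs.max(),ys.min())): print(tov(ray(i,u,v,.11)).round(4))
# profile of heights across x at post mid y
for yy in (-.066,-.06,-.07):
  m=(abs(U[...,1]-yy)<.001)&(U[...,2]>.05)&(abs(U[...,0])<.05); p=U[m]; p=p[np.argsort(p[:,0])]; print(yy,[(round(q[0]*1000),round(q[2]*1000)) for q in p[::2]])
b=cv2.resize(a[0:160,260:370],None,fx=3.6,fy=3.6,interpolation=cv2.INTER_CUBIC); cv2.imwrite('pics/f.png',b)
```

```text
post top 738 [[-0.0093, -0.0083, 0.0026, 0.0129, 0.0139], [-0.1731, -0.1562, -0.0695, -0.0576, -0.0564], [0.112, 0.1123, 0.1141, 0.1159, 0.1172]]
post100 109 [[-0.0093, -0.0093, 0.001, 0.014, 0.0146], [-0.1517, -0.0818, -0.0807, -0.0563, -0.0561], [0.0904, 0.0958, 0.1105, 0.1119, 0.112]]
lev 174 [[-0.0224, -0.0222, -0.0194, 0.0067, 0.0094], [-0.1731, -0.1589, -0.0706, -0.0585, -0.0576], [0.1086, 0.1092, 0.112, 0.1152, 0.116]]
lev lower 41 [[-0.0285, -0.0272, -0.0238, -0.0211, -0.016], [-0.0806, -0.0805, -0.074, -0.059, -0.0275], [0.048, 0.0529, 0.0995, 0.1041, 0.1046]]
sleeve 509 [[-0.0034, -0.0032, 0.0035, 0.0098, 0.0105], [-0.1758, -0.1731, -0.1553, -0.1396, -0.1304], [0.091, 0.1114, 0.1149, 0.1169, 0.1189]]
310 324 128 174
[-0.0032 -0.1752  0.11  ]
[ 0.011  -0.1751  0.11  ]
[-0.0034 -0.1296  0.11  ]
[ 0.0102 -0.1295  0.11  ]
-0.066 [(-24, 101), (-22, 112), (-22, 113), (-21, 113), (-20, 112), (-19, 112), (-19, 110), (-18, 110), (-11, 79), (-11, 80), (-9, 110), (-8, 113), (-7, 113), (-7, 114), (-6, 115), (-6, 114), (-6, 115), (-5, 115), (-4, 114), (-4, 115), (-3, 115), (-2, 114), (-
[... 443 characters left out ...]
 114), (-3, 114), (-2, 116), (-2, 114), (-1, 116), (0, 114), (1, 115), (2, 114), (2, 113), (3, 114), (3, 114), (4, 115), (4, 113), (5, 114), (6, 115), (6, 114), (7, 113), (8, 115), (8, 114), (9, 114), (10, 115), (10, 114), (11, 115), (12, 113), (13, 114), (13, 113), (15, 110)]
-0.07 [(-24, 101), (-22, 112), (-21, 112), (-21, 113), (-20, 111), (-19, 112), (-19, 109), (-18, 111), (-18, 110), (-11, 79), (-9, 112), (-8, 113), (-8, 113), (-7, 115), (-6, 115), (-6, 115), (-5, 114), (-4, 116), (-3, 114), (-2, 114), (-1, 115), (0, 114), (1, 114), (2, 114), (3, 114), (4, 114), (4, 115), (5, 114), (6, 114), (7, 113), (8, 115), (9, 115), (10, 115), (11, 115), (12, 114), (13, 114), (13, 113), (14, 113)]
```

View pics/f.png

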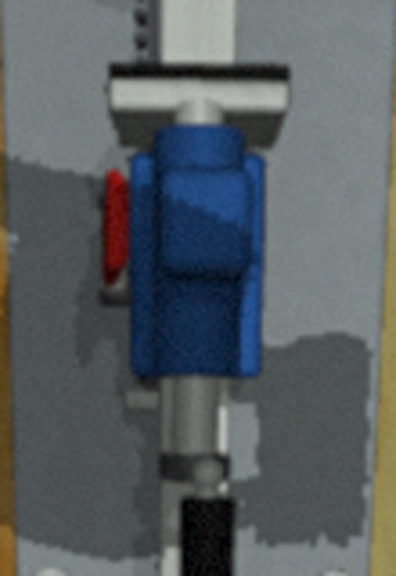

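The f.png crop shows the post at (200,200) and the lever at (115,230), with the pad face at (200,70). In the vise frame:
- Pinch point: about (-2.5, -67, 100) mm.
- Sleeve middle: about (3.5, -157, 109) mm, which puts the crank about 0.1 rad past the top.

I'll go to the pinch point.

In the tool's units: 179 mm / 750 = 0.2387, 120 mm / 750 = 0.16, 0.005 rad / 6.2832 = 0.0008.

Request:
{"op": "arm_command", "data": {
  "plan": [
    [[0.06,-0.0013,0.0133,0,0,0.0008,-1],[0.12,-0.0027,0.04,0,0,0.0008,-1],[0.16,-0.0027,0.08,0,0,0.0008,-1],[0.16,-0.0027,0.1333,0,0,0.0008,-1],[0.16,-0.0027,0.1867,0,0,0.0008,-1],[0.16,-0.0027,0.2267,0,0,0.0008,-1],[0.16,-0.0027,0.2387,0,0,0.0008,-1],[0.16,-0.0027,0.2387,0,0,0.0008,-1],[0.16,-0.0027,0.2387,0,0,0.0008,-1]]
  ]
}}

```text
time_s: 3.15
ee_pos: [0.5024, -0.0473, 0.0831]
eef_rot: [3.139, 0.0, 1.438]
force: [0.1, 0.5, 0.7]
grip_width: 0.094
grip_force: 0.0
```

```bash
cat >> h.py <<'E'
def stat():
    o=ctrl.get_obs(); f=o['force']; print('t',o['time_s'],'pv',(tov(o['ee_pos'])*1000).round(2),'yaw',o['eef_rot'].round(4),'Fv',np.round([f@ex,f@ey,f[2]],2),'w',round(o['grip_width']*1000,2),'g',o['grip_force'],'m',o['moment'].round(3))
E
python3 -c "
from h import *
stat()"
```

```text
t 3.15 pv [ -2.16 -67.79  83.07] yaw [3.1394 0.     1.4376] Fv [0.03 0.54 0.72] w 93.95 g 0.0 m [-0.029  0.087  0.014]
```

In the tool's units: 1 mm / 750 = 0.0013.

Request:
{"op": "arm_command", "data": {
  "plan": [
    [[0,0,0.0013,0,0,0,1],[0,0,0.0013,0,0,0,1],[0,0,0.0013,0,0,0,1],[0,0,0.0013,0,0,0,1],[0,0,0.0013,0,0,0,1],[0,0,0.0013,0,0,0,1],[0,0,0.0013,0,0,0,1],[0,0,0.0013,0,0,0,1]]
  ],
  "squeeze": 35
}}

```text
time_s: 3.95
ee_pos: [0.5013, -0.0477, 0.0802]
eef_rot: [-3.141, 0.0, 1.437]
force: [-4.6, 1.0, 5.1]
grip_width: 0.036
grip_force: 35.5
```

```bash
python3 -c "
from h import *
stat()"
```

```text
t 3.95 pv [ -3.19 -68.35  80.15] yaw [-3.1408  0.      1.4367] Fv [-4.69  0.37  5.05] w 35.97 g 35.48682337626815 m [ 0.073  1.554 -0.063]
```

In the tool's units: -1 mm / 750 = -0.0013.

Request:
{"op": "arm_command", "data": {
  "plan": [
    [[0,-0.0013,-0.0013,0,0,0,1],[0,-0.0013,-0.0013,0,0,0,1],[0,-0.0013,-0.0013,0,0,0,1]]
  ],
  "squeeze": 40
}}

```text
time_s: 4.25
ee_pos: [0.5012, -0.0477, 0.0802]
eef_rot: [3.141, -0.0, 1.437]
force: [17.2, -1.6, -21.8]
grip_width: 0.0359
grip_force: 40.5
```

```bash
python3 -c "
from h import *
stat()"
```

```text
t 4.25 pv [ -3.26 -68.32  80.2 ] yaw [ 3.1406e+00 -1.0000e-04  1.4367e+00] Fv [ 17.29   0.74 -21.78] w 35.87 g 40.47384576871991 m [-0.307 -1.76   0.003]
```

In the tool's units: 4 mm / 750 = 0.0053, 2 mm / 750 = 0.0027.

Request:
{"op": "arm_command", "data": {
  "plan": [
    [[0,0.0011,0.0011,0,0,0,1],[0,0.0011,0.0011,0,0,0,1],[0.0027,0.0011,0.0011,0,0,0,1],[0.0053,0.0011,0.0011,0,0,0,1],[0.0053,0.0011,0.0011,0,0,0,1]]
  ],
  "squeeze": 45
}}

```text
time_s: 4.75
ee_pos: [0.5019, -0.0436, 0.0802]
eef_rot: [-3.141, -0.0, 1.437]
force: [7.3, 0.5, -8.6]
grip_width: 0.0359
grip_force: 45.3
```

```bash
python3 -c "
from h import *
stat()"
```

```text
t 4.75 pv [ -3.13 -64.2   80.2 ] yaw [-3.1414e+00 -1.0000e-04  1.4368e+00] Fv [ 7.17  1.46 -8.64] w 35.91 g 45.31022407114506 m [ 0.066 -0.095 -0.018]
```

In the tool's units: 42 mm / 750 = 0.056, 41 mm / 750 = 0.0547.

Request:
{"op": "arm_command", "data": {
  "plan": [
    [[0.0053,0.0004,0.0004,0,0,0,1],[0.012,0.0004,0.0004,0,0,0,1],[0.0187,0.0004,0.0004,0,0,0,1],[0.0253,0.0004,0.0004,0,0,0,1],[0.032,0.0004,0.0004,0,0,0,1],[0.0387,0.0004,0.0004,0,0,0,1],[0.0453,0.0004,0.0004,0,0,0,1],[0.0507,0.0004,0.0004,0,0,0,1],[0.0547,0.0004,0.0004,0,0,0,1],[0.056,0.0004,0.0004,0,0,0,1]]
  ]
}}

```text
time_s: 5.75
ee_pos: [0.5077, -0.0018, 0.0802]
eef_rot: [-3.141, -0.0, 1.437]
force: [1.5, -2.6, -6.7]
grip_width: 0.0357
grip_force: 45.3
```

Run:
```python
from h import *
stat()
a,W,i=pts('top'); U=tov(W)
m=(U[...,2]>.095)&(abs(U[...,0])<.06)&(abs(U[...,1]-.07)<.06); q=U[m]; print('jar',np.nanmedian(q,0), q.min(0),q.max(0))
```

```text
t 5.75 pv [ -2.89 -21.99  80.18] yaw [-3.1412e+00 -1.0000e-04  1.4371e+00] Fv [ 1.86 -2.36 -6.7 ] w 35.72 g 45.280471947044134 m [-0.314  0.94  -0.145]
jar [-0.00741368  0.03312677  0.37193877] [-0.05987344  0.0100068   0.09541866] [0.03421255 0.09830363 0.43017007]
```

In the tool's units: 4 mm / 750 = 0.0053, 3 mm / 750 = 0.004.

Request:
{"op": "arm_command", "data": {
  "plan": [
    [[0.0013,0,0.0003,0,0,0,1],[0.0027,0,0.0003,0,0,0,1],[0.004,0,0.0003,0,0,0,1],[0.0053,0,0.0003,0,0,0,1]]
  ]
}}

```text
time_s: 6.2
ee_pos: [0.5082, 0.0018, 0.0802]
eef_rot: [-3.141, 0.0, 1.437]
force: [-1.7, -1.0, -3.2]
grip_width: 0.0356
grip_force: 45.3
```

In the tool's units: 3 mm / 750 = 0.004, 2 mm / 750 = 0.0027.

Request:
{"op": "arm_command", "data": {
  "plan": [
    [[0.0013,0,0,0,0,0,1],[0.0027,0,0,0,0,0,1],[0.004,0,0,0,0,0,1]]
  ]
}}

```text
time_s: 6.5
ee_pos: [0.5086, 0.0045, 0.0802]
eef_rot: [-3.141, 0.001, 1.437]
force: [-3.0, -5.1, -1.7]
grip_width: 0.0353
grip_force: 45.4
```

Run:
```python
from h import *
stat()
```

```text
t 6.5 pv [ -2.86 -15.64  80.16] yaw [-3.1413e+00  7.0000e-04  1.4367e+00] Fv [-2.3  -5.41 -1.66] w 35.28 g 45.35182178020477 m [-0.766  1.7   -0.091]
```

In the tool's units: 4 mm / 750 = 0.0053, 3 mm / 750 = 0.004.

Request:
{"op": "arm_command", "data": {
  "plan": [
    [[0.0013,0,0,0,0,0,1],[0.0027,0,0,0,0,0,1],[0.004,0,0,0,0,0,1],[0.0053,0,0,0,0,0,1]]
  ]
}}

```text
time_s: 6.9
ee_pos: [0.5092, 0.0084, 0.0802]
eef_rot: [-3.141, 0.001, 1.437]
force: [-3.0, -4.7, -1.5]
grip_width: 0.0354
grip_force: 45.4
```

In the tool's units: 2 mm / 750 = 0.0027, 1 mm / 750 = 0.0013.

Request:
{"op": "arm_command", "data": {
  "plan": [
    [[0.0013,0,0,0,0,0,1],[0.0027,0,0,0,0,0,1]]
  ]
}}

```text
time_s: 7.1
ee_pos: [0.5094, 0.0102, 0.0801]
eef_rot: [-3.141, 0.001, 1.437]
force: [-3.7, -13.2, -1.9]
grip_width: 0.0358
grip_force: 45.4
```

Run:
```python
from h import *
stat()
```

```text
t 7.1 pv [-2.83 -9.84 80.14] yaw [-3.1413e+00  9.0000e-04  1.4366e+00] Fv [ -1.88 -13.56  -1.92] w 35.81 g 45.37064949050546 m [-2.118  1.864 -0.242]
```

Run:
```python
from h import *
a,W,i=pts('wrist'); U=tov(W); stat()
m=((U[...,2]>.096)&(U[...,2]<.112)&(abs(U[...,0])<.06)&(abs(U[...,1]-.07)<.06)).astype('uint8')
c,_=cv2.findContours(m,0,2); c=max(c,key=cv2.contourArea); (u,v),r=cv2.minEnclosingCircle(c); x,y,w,h=cv2.boundingRect(c); print(u,v,r,(x,y,w,h),tov(ray(i,u,v,.101)).round(4), np.nanmedian(U[m>0],0))
(eu,ev),ax,_=cv2.fitEllipse(c); print(eu,ev,ax,tov(ray(i,eu,ev,.101)).round(4))
cv2.imwrite('pics/g.png',a); np.savez('s3',a=a,W=W,T=i['world_to_cam'])
```

```text
t 7.15 pv [-2.82 -9.9  80.16] yaw [-3.1413e+00  1.3000e-03  1.4368e+00] Fv [-2.21 -7.58 -1.97] w 35.66 g 45.35775974392891 m [-1.046  1.751 -0.116]
312.20550537109375 96.43849182128906 77.73609924316406 (239, 19, 148, 156) [-0.003  0.071  0.101] [-0.00309682  0.07112127  0.10413223]
312.29803466796875 96.08535766601562 (147.96168518066406, 154.2640838623047) [-0.003   0.0712  0.101 ]
```

View pics/g.png

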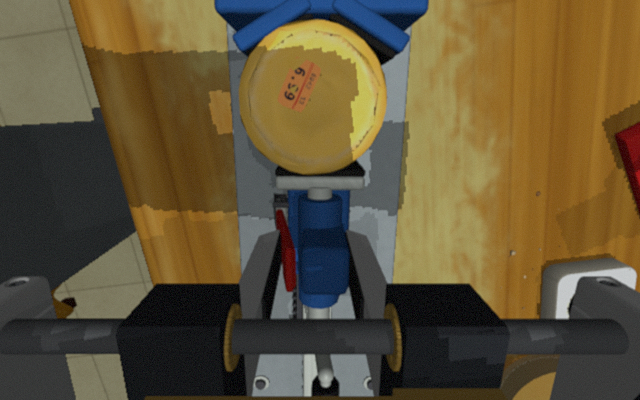

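The picture shows the lid centre at (312,96), which is vise (-3, 71) mm. The jar touches only the left V face, so it is not yet seated. I'll keep pushing gently.

In the tool's units: 1 mm / 750 = 0.0013, 0.7 mm / 750 = 0.0009.

Request:
{"op": "arm_command", "data": {
  "plan": [
    [[0.0009,0,0,0,0,0,1],[0.0013,0,0,0,0,0,1]]
  ]
}}

```text
time_s: 7.35
ee_pos: [0.5094, 0.0103, 0.0802]
eef_rot: [-3.141, 0.002, 1.436]
force: [-5.1, -16.2, -2.1]
grip_width: 0.0356
grip_force: 45.3
```

In the tool's units: 1 mm / 750 = 0.0013, 0.7 mm / 750 = 0.0009.

Request:
{"op": "arm_command", "data": {
  "plan": [
    [[0.0009,0,0,0,0,0,1],[0.0013,0,0,0,0,0,1]]
  ]
}}

```text
time_s: 7.55
ee_pos: [0.5094, 0.0105, 0.0802]
eef_rot: [-3.141, 0.004, 1.436]
force: [-5.4, -22.9, -0.9]
grip_width: 0.0359
grip_force: 45.2
```

Run:
```python
from h import *
stat()
```

```text
t 7.55 pv [-2.82 -9.52 80.16] yaw [-3.141   0.0037  1.4364] Fv [ -2.33 -23.44  -0.87] w 35.85 g 45.23282429203391 m [-3.841  2.129 -0.177]
```

Run:
```python
from h import *
z=np.load('s3.npz'); z1=np.load('s1.npz')
for s in (z,z1):
    a,U=s['a'],tov(s['W']); hsv=cv2.cvtColor(a,cv2.COLOR_BGR2HSV); H,S,V=[hsv[...,k] for k in range(3)]
    b=(H>100)&(H<130)&(S>90)&(U[...,2]>.066)&(U[...,2]<.08)&(U[...,1]>.08)&(U[...,1]<.16); p=U[b]; print(b.sum(),p.min(0),p.max(0))
    for lo in np.arange(-55,60,10):
        q=p[(p[:,0]*1000>lo)&(p[:,0]*1000<lo+10)]
        if len(q)>3: print(lo+5,'ymin %.1f ymax %.1f'%tuple(np.percentile(q[:,1],[2,98])*1000),end='; ')
    print()
    k=(abs(U[...,2]-.104)<.006)&(abs(U[...,0])<.06)&(abs(U[...,1]-.07)<.07); print('jar x rng',np.percentile(U[k],[.5,99.5],axis=0)*1000)
```

```text
5526 [-0.05279721  0.09334235  0.06600336] [0.05557284 0.1190813  0.0737505 ]
-50 ymin 112.9 ymax 118.7; -40 ymin 95.3 ymax 118.4; -30 ymin 98.5 ymax 118.4; -20 ymin 105.4 ymax 118.4; -10 ymin 109.8 ymax 118.3; 0 ymin 112.6 ymax 118.6; 10 ymin 110.8 ymax 118.4; 20 ymin 105.3 ymax 118.3; 30 ymin 99.7 ymax 118.4; 40 ymin 95.2 ymax 118.4; 50 ymin 99.6 ymax 118.6; 60 ymin 115.1 ymax 118.7; 
jar x rng [[-34.55274116   1.20219576 100.19856003]
 [ 28.63510318 100.78758805 107.77352342]]
1648 [-0.05337028  0.09639597  0.06679093] [0.05377896 0.12781933 0.07384009]
-50 ymin 104.1 ymax 127.1; -40 ymin 97.5 ymax 126.9; -30 ymin 100.7 ymax 126.9; -20 ymin 106.3 ymax 126.8; -10 ymin 112.0 ymax 126.7; 0 ymin 114.9 ymax 127.8; 10 ymin 111.9 ymax 127.8; 20 ymin 107.0 ymax 127.6; 30 ymin 101.4 ymax 127.5; 40 ymin 97.7 ymax 126.6; 50 ymin 112.6 ymax 127.4; 
jar x rng [[-35.1462291   32.10704081  99.75165792]
 [ 28.7584258   96.30825221 106.61936583]]
```

```bash
cat >> h.py <<'E'
def jar():
    a,W,i=pts('wrist'); U=tov(W)
    m=((U[...,2]>.1)&(U[...,2]<.112)&(abs(U[...,0])<.06)&(abs(U[...,1]-.075)<.05)).astype('uint8')
    m=cv2.morphologyEx(m,cv2.MORPH_OPEN,np.ones((5,5)))
    c,_=cv2.findContours(m,0,2); c=max(c,key=cv2.contourArea); (eu,ev),ax,_=cv2.fitEllipse(c); print('jar',np.round(ax,1),(tov(ray(i,eu,ev,.103))*1000).round(2)); return a,U
E
python3 - <<'E'
from h import *
for _ in range(4): jar(); stat()
E
```

```text
jar [147.6 154.2] [ -3.03  71.3  103.  ]
t 7.6 pv [-2.81 -9.5  80.19] yaw [-3.141   0.0037  1.4364] Fv [ -3.36 -20.77  -0.07] w 35.95 g 45.2297986485064 m [-3.453  2.13  -0.14 ]
jar [147.5 153.4] [ -2.92  71.25 103.  ]
t 7.65 pv [-2.83 -9.5  80.16] yaw [-3.141   0.0036  1.4364] Fv [ -3.47 -21.26  -0.33] w 35.5 g 45.22970303893089 m [-3.393  2.153 -0.089]
jar [147.4 153.7] [ -3.07  71.15 103.  ]
t 7.7 pv [-2.8  -9.49 80.18] yaw [-3.1411  0.0035  1.4364] Fv [ -3.37 -21.05  -1.33] w 35.79 g 45.229641515761614 m [-3.508  2.115 -0.111]
jar [147.6 153.8] [ -2.94  71.31 103.  ]
t 7.75 pv [-2.82 -9.51 80.17] yaw [-3.141   0.0035  1.4363] Fv [ -3.24 -21.23  -0.33] w 35.33 g 45.229627937078476 m [-3.483  2.117 -0.124]
```

The jar has jammed off-centre on the left V face at about (-3, 71) mm, and more pushing would be ramming. I'll ease back, let the lever go, centre the jar with the gripper, then redo the slide.

In the tool's units: -7 mm / 750 = -0.0093, -5 mm / 750 = -0.0067.

Request:
{"op": "arm_command", "data": {
  "plan": [
    [[-0.0013,0,0,0,0,0,1],[-0.004,0,0,0,0,0,1],[-0.0067,0,0,0,0,0,1],[-0.0093,0,0,0,0,0,1],[-0.0093,0,0,0,0,0,1],[-0.0093,0,0,0,0,0,-1],[-0.0093,0,0,0,0,0,-1],[-0.0093,0,0,0,0,0,-1],[-0.0093,0,0,0,0,0,-1],[-0.0093,0,0,0,0,0,-1]]
  ]
}}

```text
time_s: 8.75
ee_pos: [0.5095, 0.0058, 0.0805]
eef_rot: [3.14, -0.0, 1.437]
force: [0.5, -0.7, -1.0]
grip_width: 0.0723
grip_force: 0.0
```

Run:
```python
from h import *
stat(); a,U=jar(); stat()
hsv=cv2.cvtColor(a,cv2.COLOR_BGR2HSV); H,S=hsv[...,0],hsv[...,1]
m=((H<8)|(H>170))&(S>120)&(U[...,2]>.107)&(U[...,2]<.12)&(abs(U[...,0])<.04); print('lever',np.percentile(U[m],[3,50,97],axis=0).round(4).tolist())
m=(H>100)&(H<130)&(S>90)&(U[...,2]>.07)&(U[...,2]<.085)&(U[...,1]>.09); print(m.sum()); m=(H>100)&(H<130)&(S>90)&(U[...,2]>.107)&(U[...,2]<.12)&(U[...,1]<.03); print('post',np.percentile(U[m],[1,50,99],axis=0).round(4).tolist())
shift(tow([0.5,75,190]/np.array([1000,1000,1000])))
```

```text
t 8.75 pv [ -2.09 -14.21  80.53] yaw [ 3.1398e+00 -3.0000e-04  1.4367e+00] Fv [ 0.62 -0.64 -0.99] w 72.27 g 0.0 m [-0.055  0.048 -0.004]
jar [148.2 155.8] [ -3.09  71.06 103.  ]
t 8.8 pv [ -2.22 -14.23  80.45] yaw [ 3.1401e+00 -2.0000e-04  1.4368e+00] Fv [0.43 0.44 0.92] w 76.44 g 0.0 m [-0.083  0.119  0.026]
lever [[-0.0291, -0.0268, 0.1078], [-0.0265, -0.0148, 0.1116], [0.0043, -0.0045, 0.1136]]
2419
post [[-0.0091, -0.0864, 0.1076], [0.0027, -0.0138, 0.1138], [0.0143, -0.0032, 0.1155]]
shift [  89.3    2.8 -109.5] rot None
```

In the tool's units: 85 mm / 750 = 0.1133, 80 mm / 750 = 0.1067.

Request:
{"op": "arm_command", "data": {
  "plan": [
    [[0,0,-0.04,0,0,0,-1],[0,0,-0.0733,0,0,0,-1],[0.0533,0.0013,-0.0733,0,0,0,-1],[0.1067,0.0027,-0.0733,0,0,0,-1],[0.1133,0.0033,-0.0667,0,0,0,-1],[0.1133,0.0033,-0.0267,0,0,0,-1],[0.1133,0.0033,0.0133,0,0,0,-1],[0.1133,0.0033,0.0467,0,0,0,-1],[0.1133,0.0033,0.0587,0,0,0,-1],[0.1133,0.0033,0.0587,0,0,0,-1]]
  ]
}}

```text
time_s: 9.8
ee_pos: [0.5223, 0.0894, 0.0354]
eef_rot: [-3.14, 0.0, 1.437]
force: [0.5, -0.0, 0.5]
grip_width: 0.0938
grip_force: 0.0
```

Request:
{"op": "arm_command", "data": {
  "plan": [
    [[0,0,0,0,0,0,1],[0,0,0,0,0,0,1],[0,0,0,0,0,0,1],[0,0,0,0,0,0,1],[0,0,0,0,0,0,1]]
  ],
  "squeeze": 6
}}

```text
time_s: 10.3
ee_pos: [0.5226, 0.0897, 0.0369]
eef_rot: [-3.142, -0.0, 1.437]
force: [-5.5, 0.1, 7.4]
grip_width: 0.0707
grip_force: 6.0
```

Run:
```python
from h import *
stat(); a,W,i=pts('wrist'); U=tov(W); np.savez('s4',a=a,W=W,T=i['world_to_cam']); cv2.imwrite('pics/h.png',a)
```

```text
t 10.3 pv [-0.3  70.72 36.91] yaw [-3.1415e+00 -1.0000e-04  1.4369e+00] Fv [-5.43 -0.64  7.42] w 70.69 g 5.9755415508107035 m [-0.146  1.184  0.027]
```

View pics/h.png

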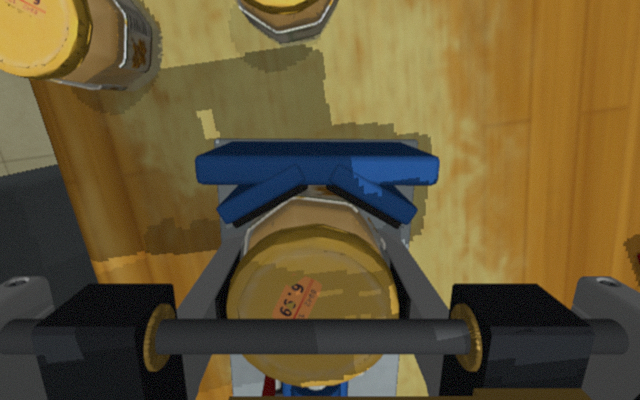

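The picture shows the jar held between the fingers, with the lid centred at about (313,300) and the V axis at about (317,165). I'll measure the offset.

Run:
```python
from h import *
s=np.load('s4.npz'); a,U=s['a'],tov(s['W']); hsv=cv2.cvtColor(a,cv2.COLOR_BGR2HSV); H,S,V=[hsv[...,k] for k in range(3)]
b=(H>100)&(H<130)&(S>90)&(U[...,2]>.066)&(U[...,2]<.08)&(U[...,1]>.08)&(U[...,1]<.16); p=U[b]*1000; print(b.sum(),np.percentile(p,[.3,99.7],axis=0))
for x in (15,20,25,30,35):
    f=[np.percentile(p[abs(p[:,0]-c-sg*x)<1][:,1],2) for c in (0.7,) for sg in (-1,1)]; print(x,np.round(f,1))
k=(abs(U[...,2]-.104)<.004)&(abs(U[...,0])<.05)&(abs(U[...,1]-.07)<.045)&(H>10)&(H<35)&(S>70); q=U[k]*1000; print('lid',np.percentile(q,[.3,99.7],axis=0))
for y in (60,65,70,75,80,85):
    r=q[abs(q[:,1]-y)<1.5]; 
    if len(r): print(y,r[:,0].min(),r[:,0].max(),(r[:,0].min()+r[:,0].max())/2)
```

```text
10344 [[-51.53791358  96.00445177  66.3202005 ]
 [ 54.63121207 126.93006885  72.670312  ]]
15 [109.1 109.4]
20 [106.4 106.6]
25 [103.4 103.7]
30 [100.6 101.4]
35 [97.9 98.4]
lid [[-32.45241441  37.47978386 100.26650199]
 [ 31.72027478 102.62954874 106.1220206 ]]
70 -35.6596127926102 35.15020392569207 -0.25470443345906446
75 -35.754375078718056 35.58555009370361 -0.08441249250722294
80 -47.90192749069782 47.27668237094941 -0.31262255987420673
85 -30.91133805846433 30.000090499505127 -0.45562377947960186
```

In the tool's units: 3 mm / 750 = 0.004, 1.2 mm / 750 = 0.0016.

Request:
{"op": "arm_command", "data": {
  "plan": [
    [[0,0.0008,-0.0005,0,0,0,1],[0.0013,0.0016,-0.0005,0,0,0,1],[0.0027,0.0016,-0.0005,0,0,0,1],[0.004,0.0016,-0.0005,0,0,0,1],[0.004,0.0016,-0.0005,0,0,0,1]]
  ]
}}

```text
time_s: 10.85
ee_pos: [0.5245, 0.0918, 0.0368]
eef_rot: [3.141, 0.001, 1.437]
force: [-2.1, -6.0, 3.1]
grip_width: 0.0706
grip_force: 6.0
```

Run:
```python
from h import *
stat()
```

```text
t 10.85 pv [ 1.29 73.03 36.79] yaw [3.1412e+00 1.1000e-03 1.4367e+00] Fv [-1.25 -6.21  3.06] w 70.61 g 5.99446034831999 m [-1.334  0.544 -0.038]
```

In the tool's units: 2 mm / 750 = 0.0027, 1 mm / 750 = 0.0013.

Request:
{"op": "arm_command", "data": {
  "plan": [
    [[0.0013,0,0,0,0,0,1],[0.0027,0,0,0,0,0,1],[0.0027,0,0,0,0,0,1]]
  ]
}}

```text
time_s: 11.15
ee_pos: [0.5248, 0.0937, 0.0367]
eef_rot: [3.141, 0.001, 1.437]
force: [-1.7, -7.2, 1.2]
grip_width: 0.0708
grip_force: 6.0
```

Run:
```python
from h import *
stat()
```

```text
t 11.15 pv [ 1.37 74.91 36.69] yaw [3.1411e+00 1.2000e-03 1.4366e+00] Fv [-0.71 -7.36  1.18] w 70.84 g 5.999357691865725 m [-1.471  0.349 -0.032]
```

In the tool's units: 1 mm / 750 = 0.0013.

Request:
{"op": "arm_command", "data": {
  "plan": [
    [[0.0013,0,0,0,0,0,1],[0.0013,0,0,0,0,0,1],[0.0013,0,0,0,0,0,1]]
  ],
  "squeeze": 9
}}

```text
time_s: 11.45
ee_pos: [0.5249, 0.0942, 0.0367]
eef_rot: [3.141, 0.002, 1.436]
force: [-1.0, -10.3, 0.7]
grip_width: 0.0704
grip_force: 9.0
```

Run:
```python
from h import *
stat()
```

```text
t 11.45 pv [ 1.39 75.5  36.69] yaw [3.1412e+00 1.7000e-03 1.4364e+00] Fv [  0.36 -10.35   0.65] w 70.39 g 8.99272557418044 m [-2.003  0.398 -0.101]
```

In the tool's units: -95 mm / 750 = -0.1267, -90 mm / 750 = -0.12.

Request:
{"op": "arm_command", "data": {
  "plan": [
    [[0,0,0,0,0,0,0.25],[0,0,0,0,0,0,-1],[0,0,0,0,0,0,-1],[0,0,0,0,0,0,-1],[0,0,0,0,0,0,-1],[0,0,-0.04,0,0,0,-1],[0,0,-0.0867,0,0,0,-1],[0,0,-0.1267,0,0,0,-1],[-0.06,-0.0027,-0.1267,0,0,0,-1],[-0.12,-0.0053,-0.1267,0,0,0,-1],[-0.12,-0.0053,-0.1267,0,0,0,-1]]
  ]
}}

```text
time_s: 12.55
ee_pos: [0.5081, 0.0033, 0.1318]
eef_rot: [3.141, 0.001, 1.433]
force: [0.0, 0.3, -0.5]
grip_width: 0.094
grip_force: 0.0
```

Run:
```python
from h import *
jar();stat(); a,U=jar();stat()
hsv=cv2.cvtColor(a,cv2.COLOR_BGR2HSV); H,S=hsv[...,0],hsv[...,1]
b=(H>100)&(H<130)&(S>90)&(U[...,2]>.107)&(U[...,2]<.12)&(U[...,1]<.05)&(abs(U[...,0])<.04); print('post',np.percentile(U[b]*1000,[1,50,99],axis=0).round(1).tolist())
b=((H<8)|(H>170))&(S>120)&(U[...,2]>.107)&(U[...,2]<.12)&(abs(U[...,0])<.04); print('lev',np.percentile(U[b]*1000,[3,50,97],axis=0).round(1).tolist())
b=(H>100)&(H<130)&(S>90)&(U[...,2]>.066)&(U[...,2]<.08)&(U[...,1]>.08)&(U[...,1]<.16); p=U[b]*1000; print(b.sum(),np.percentile(p,[.3,99.7],axis=0).round(1).tolist())
for x in (20,25,30,35): print(x,[np.percentile(p[abs(p[:,0]-0.7-sg*x)<1][:,1],2).round(1) for sg in (-1,1)])
```

```text
jar [111.9 116.7] [  1.32  74.03 103.  ]
t 12.6 pv [ -3.   -15.   131.79] yaw [ 3.1411 -0.      1.4338] Fv [-0.69  0.45 -0.64] w 93.64 g 0.0 m [-0.061  0.079  0.014]
jar [111.1 117. ] [  1.    73.52 103.  ]
t 12.65 pv [ -2.92 -13.79 131.71] yaw [ 3.1412e+00 -2.0000e-04  1.4351e+00] Fv [-0.51  0.39  0.52] w 94.03 g 0.0 m [-0.033  0.057 -0.001]
post [[-8.5, -27.0, 107.8], [3.0, -13.1, 113.8], [14.5, -2.0, 115.5]]
lev [[-28.8, -25.1, 107.9], [-26.4, -13.5, 111.5], [-24.0, -3.3, 113.1]]
5199 [[-52.0, 96.5, 66.4], [54.5, 127.2, 73.0]]
20 [np.float64(107.8), np.float64(108.4)]
25 [np.float64(104.5), np.float64(105.3)]
30 [np.float64(101.9), np.float64(102.2)]
35 [np.float64(98.8), np.float64(99.5)]
```

The jar is now at vise (1.1, 73.7) mm, on the V's measured axis (about 1.0 mm), so it is seated. I'll re-grip the lever and slide until the push builds up.

In the tool's units: 51 mm / 750 = 0.068, 45 mm / 750 = 0.06.

Request:
{"op": "arm_command", "data": {
  "plan": [
    [[0,0,0.0333,0,0,0,-1],[0,0,0.06,0,0,0,-1],[0,0,0.068,0,0,0,-1],[0,0,0.068,0,0,0,1],[0,0,0.068,0,0,0,1],[0,0,0.068,0,0,0,1],[0,0,0.068,0,0,0,1],[0,0,0.068,0,0,0,1],[0,0,0.068,0,0,0,1],[0,0,0.068,0,0,0,1],[0,0,0.068,0,0,0,1]]
  ],
  "squeeze": 45
}}

```text
time_s: 13.75
ee_pos: [0.5089, 0.0068, 0.0805]
eef_rot: [3.141, -0.0, 1.437]
force: [-0.6, -0.8, 6.7]
grip_width: 0.0356
grip_force: 45.7
```

Run:
```python
from h import *
stat()
```

```text
t 13.75 pv [ -2.83 -13.34  80.53] yaw [ 3.1409 -0.      1.4367] Fv [-0.47 -0.9   6.65] w 35.62 g 45.656737089157104 m [ 0.084  1.399 -0.072]
```

In the tool's units: 5 mm / 750 = 0.0067, 4 mm / 750 = 0.0053.

Request:
{"op": "arm_command", "data": {
  "plan": [
    [[0.0013,0,-0.0003,0,0,0,1],[0.0027,0,-0.0003,0,0,0,1],[0.004,0,-0.0003,0,0,0,1],[0.0053,0,-0.0003,0,0,0,1],[0.0067,0,-0.0003,0,0,0,1],[0.0067,0,-0.0003,0,0,0,1]]
  ]
}}

```text
time_s: 14.35
ee_pos: [0.5096, 0.0116, 0.0806]
eef_rot: [3.141, 0.0, 1.437]
force: [4.5, -1.4, -3.6]
grip_width: 0.036
grip_force: 45.4
```

In the tool's units: 1 mm / 750 = 0.0013, 0.7 mm / 750 = 0.0009.

Request:
{"op": "arm_command", "data": {
  "plan": [
    [[0.0009,0,0,0,0,0,1],[0.0013,0,0,0,0,0,1]]
  ]
}}

```text
time_s: 14.55
ee_pos: [0.5097, 0.0125, 0.0806]
eef_rot: [3.141, 0.0, 1.437]
force: [6.2, -3.1, -3.6]
grip_width: 0.0358
grip_force: 45.4
```

Run:
```python
from h import *
stat()
```

```text
t 14.55 pv [-2.81 -7.53 80.59] yaw [3.1414e+00 3.0000e-04 1.4365e+00] Fv [ 6.56 -2.25 -3.65] w 35.83 g 45.37140430882573 m [-0.352  0.197 -0.06 ]
```

In the tool's units: 1 mm / 750 = 0.0013, 0.7 mm / 750 = 0.0009.

Request:
{"op": "arm_command", "data": {
  "plan": [
    [[0.0009,0.0003,0,0,0,0,1],[0.0013,0.0003,0,0,0,0,1]]
  ]
}}

```text
time_s: 14.75
ee_pos: [0.5099, 0.0136, 0.0806]
eef_rot: [-3.141, 0.0, 1.437]
force: [4.9, -2.6, -3.3]
grip_width: 0.0355
grip_force: 45.3
```

In the tool's units: 0.7 mm / 750 = 0.0009, 0.4 mm / 750 = 0.0005.

Request:
{"op": "arm_command", "data": {
  "plan": [
    [[0.0005,0,0,0,0,0,1],[0.0009,0,0,0,0,0,1]]
  ]
}}

```text
time_s: 14.95
ee_pos: [0.5099, 0.0141, 0.0806]
eef_rot: [-3.141, 0.001, 1.437]
force: [4.1, -6.5, -3.6]
grip_width: 0.0356
grip_force: 45.3
```

Run:
```python
from h import *
stat(); jar()
```

```text
t 14.95 pv [-2.82 -5.95 80.57] yaw [-3.1415e+00  6.0000e-04  1.4368e+00] Fv [ 4.89 -5.88 -3.6 ] w 35.57 g 45.31207049265504 m [-1.017  0.402 -0.12 ]
jar [146.6 152.1] [  1.06  72.75 103.  ]
```

In the tool's units: 0.6 mm / 750 = 0.0008, 0.4 mm / 750 = 0.0005.

Request:
{"op": "arm_command", "data": {
  "plan": [
    [[0.0005,0,0,0,0,0,1],[0.0008,0,0,0,0,0,1],[0.0008,0,0,0,0,0,1]]
  ]
}}

```text
time_s: 15.3
ee_pos: [0.5099, 0.0142, 0.0806]
eef_rot: [-3.141, 0.001, 1.437]
force: [4.0, -9.3, -3.5]
grip_width: 0.0354
grip_force: 45.3
```

Run:
```python
from h import *
stat(); jar()
```

```text
t 15.3 pv [-2.83 -5.87 80.57] yaw [-3.1414e+00  1.3000e-03  1.4365e+00] Fv [ 5.16 -8.71 -3.47] w 35.42 g 45.298609491437674 m [-1.466  0.517 -0.14 ]
jar [146.8 151.8] [  1.04  72.72 103.  ]
```

In the tool's units: 0.4 mm / 750 = 0.0005.

Request:
{"op": "arm_command", "data": {
  "plan": [
    [[0.0005,0,0,0,0,0,1],[0.0005,0,0,0,0,0,1]]
  ]
}}

```text
time_s: 15.55
ee_pos: [0.51, 0.0142, 0.0806]
eef_rot: [-3.141, 0.002, 1.436]
force: [3.3, -11.7, -3.4]
grip_width: 0.0358
grip_force: 45.3
```

Run:
```python
from h import *
stat(); jar()
```

```text
t 15.55 pv [-2.8  -5.77 80.59] yaw [-3.1414e+00  1.8000e-03  1.4364e+00] Fv [  4.86 -11.19  -3.38] w 35.79 g 45.29166178777814 m [-1.856  0.475 -0.099]
jar [145.7 152.1] [  1.1   72.82 103.  ]
```

In the tool's units: -5.7 mm / 750 = -0.0076, -4 mm / 750 = -0.0053.

Request:
{"op": "arm_command", "data": {
  "plan": [
    [[-0.0027,0,0,0,0,0,1],[-0.0053,0,0,0,0,0,1],[-0.0076,0,0,0,0,0,1],[-0.0076,0,0,0,0,0,1]]
  ]
}}

```text
time_s: 16.0
ee_pos: [0.5093, 0.0097, 0.0806]
eef_rot: [-3.142, -0.0, 1.437]
force: [4.9, -1.7, -3.4]
grip_width: 0.0357
grip_force: 45.3
```

```bash
cat >> h.py <<'E'
def lev():
    a,U=jar()
    hsv=cv2.cvtColor(a,cv2.COLOR_BGR2HSV); H,S=hsv[...,0],hsv[...,1]
    P=(H>100)&(H<130)&(S>90)&(U[...,2]>.11)&(U[...,2]<.12)&(U[...,1]<.05)&(abs(U[...,0])<.04)
    L=((H<8)|(H>170))&(S>120)&(U[...,2]>.107)&(U[...,2]<.12)&(abs(U[...,0])<.04)
    print('post',np.percentile(U[P]*1000,[1,50,99],axis=0).round(1).tolist()); print('lev',np.percentile(U[L]*1000,[3,50,97],axis=0).round(1).tolist(),'gap',np.round(np.median(U[P][:,0])*1000-np.median(U[L][:,0])*1000,2))
E
python3 - <<'E'
from h import *
stat(); lev()
E
```

```text
t 16.0 pv [ -2.82 -10.4   80.6 ] yaw [-3.1416 -0.      1.4367] Fv [ 5.07 -1.02 -3.44] w 35.7 g 45.30771754682064 m [-0.315  0.241 -0.058]
jar [147.6 155. ] [  1.1   72.75 103.  ]
post [[-8.6, -25.4, 110.3], [3.1, -11.4, 113.9], [14.8, -0.5, 115.5]]
lev [[-16.6, -24.0, 108.3], [-14.1, -12.3, 111.0], [-11.6, -1.7, 112.5]] gap 17.15
```

Request:
{"op": "arm_command", "data": {
  "plan": [
    [[0,0,0,0,0,0,0.5],[0,0,0,0,0,0,-1],[0,0,0,0,0,0,-1],[0,0,0,0,0,0,-1],[0,0,0,0,0,0,-1],[0,0,0,0,0,0,-1]]
  ]
}}

```text
time_s: 16.65
ee_pos: [0.5094, 0.0098, 0.0808]
eef_rot: [3.141, -0.0, 1.437]
force: [0.2, 0.1, -0.8]
grip_width: 0.0722
grip_force: 0.0
```

Run:
```python
from h import *
stat(); lev()
z=np.load('s1.npz')
```

```text
t 16.65 pv [ -2.76 -10.27  80.8 ] yaw [ 3.1413 -0.      1.4369] Fv [ 0.21  0.09 -0.76] w 72.16 g 0.0 m [-0.067  0.035  0.021]
jar [145.8 155.2] [  0.98  72.74 103.  ]
post [[-8.5, -25.5, 110.4], [2.8, -11.4, 113.9], [33.1, -0.4, 115.7]]
lev [[-22.0, -23.6, 108.8], [-19.6, -11.9, 111.7], [33.1, -1.7, 113.9]] gap 22.4
```

The lever gap reads 22.4 mm, against 17.2 squeezed and 29.4 when it latched before at y -14. So the teeth are resting on the tips. I'll squeeze again, ease back about 3.5 mm to the known valley and release.

In the tool's units: -3.5 mm / 750 = -0.0047, -1.8 mm / 750 = -0.0024.

Request:
{"op": "arm_command", "data": {
  "plan": [
    [[0,0,0,0,0,0,1],[0,0,0,0,0,0,1],[0,0,0,0,0,0,1],[0,0,0,0,0,0,1],[0,0,0,0,0,0,1],[-0.0024,0,0,0,0,0,1],[-0.0047,0,0,0,0,0,1],[-0.0047,0,0,0,0,0,1],[-0.0047,0,0,0,0,0,0.5],[-0.0047,0,0,0,0,0,-1],[-0.0047,0,0,0,0,0,-1],[-0.0047,0,0,0,0,0,-1]]
  ]
}}

```text
time_s: 17.9
ee_pos: [0.5086, 0.0063, 0.0807]
eef_rot: [-3.141, 0.0, 1.437]
force: [0.9, 0.7, 0.7]
grip_width: 0.0563
grip_force: 0.0
```

Request:
{"op": "arm_command", "data": {
  "plan": [
    [[0,0,0,0,0,0,-1],[0,0,0,0,0,0,-1]]
  ]
}}

```text
time_s: 18.1
ee_pos: [0.5091, 0.0062, 0.0809]
eef_rot: [3.141, 0.0, 1.437]
force: [-0.6, 0.3, -0.1]
grip_width: 0.0724
grip_force: 0.0
```

Run:
```python
from h import *
stat(); lev()
```

```text
t 18.1 pv [ -2.61 -13.82  80.93] yaw [3.1409 0.     1.4368] Fv [-0.63  0.25 -0.06] w 72.44 g 0.0 m [-0.097  0.024 -0.076]
jar [148.1 156.3] [  1.14  72.8  103.  ]
post [[-9.0, -86.2, 110.3], [2.7, -15.0, 113.9], [14.1, -3.9, 115.6]]
lev [[-28.9, -26.6, 107.8], [-26.3, -15.2, 111.6], [1.6, -5.0, 113.1]] gap 29.09
```

The gap is 29.1 mm, so the lever is latched. Next I'll back up to see the crank sleeve.

In the tool's units: -130 mm / 750 = -0.1733, -126 mm / 750 = -0.168.

Request:
{"op": "arm_command", "data": {
  "plan": [
    [[0,0,-0.0467,0,0,0,-1],[0,0,-0.1,0,0,0,-1],[-0.0533,0.0027,-0.1467,0,0,0,-1],[-0.1067,0.0053,-0.1733,0,0,0,-1],[-0.16,0.008,-0.1733,0,0,0,-1],[-0.168,0.008,-0.1733,0,0,0,-1],[-0.168,0.008,-0.1733,0,0,0,-1]]
  ]
}}

```text
time_s: 18.85
ee_pos: [0.4978, -0.1201, 0.2106]
eef_rot: [-3.141, -0.0, 1.435]
force: [-0.1, 0.8, -1.0]
grip_width: 0.0941
grip_force: 0.0
```

Run:
```python
from h import *
cams.camera('wrist'); stat()
a,W,i=pts('wrist'); stat(); U=tov(W); hsv=cv2.cvtColor(a,cv2.COLOR_BGR2HSV); V=hsv[...,2]
sl=(V<60)&(U[...,2]>.095)&(U[...,2]<.125)&(abs(U[...,0])<.03)&(U[...,1]<-.07)&(U[...,1]>-.15)
m=cv2.morphologyEx(sl.astype('uint8'),cv2.MORPH_OPEN,np.ones((3,3))); k,l,s,c=cv2.connectedComponentsWithStats(m); q=1+s[1:,4].argmax(); sl=l==q
print(s[q],np.percentile(U[sl]*1000,[1,50,99],axis=0).round(1).tolist())
x,y,w,h=s[q][:4]
for p in ((x-.5,y+h/2),(x+w-.5,y+h/2),(x+w/2,y-.5),(x+w/2,y+h-.5)): print((tov(ray(i,*p,.11))*1000).round(1))
P=(hsv[...,0]>100)&(hsv[...,0]<130)&(hsv[...,1]>90)&(U[...,2]>.11)&(U[...,2]<.12)&(U[...,1]<.02)&(U[...,1]>-.05)
print('post',np.percentile(U[P]*1000,[1,50,99],axis=0).round(1).tolist())
```

```text
t 18.9 pv [   2.91 -139.59  210.47] yaw [-3.1412e+00 -2.0000e-04  1.4361e+00] Fv [ 0.45  0.47 -0.9 ] w 93.88 g 0.0 m [-0.053  0.099  0.03 ]
t 18.95 pv [   2.92 -139.03  210.48] yaw [-3.1411e+00 -3.0000e-04  1.4371e+00] Fv [ 0.09  0.27 -0.54] w 93.92 g 0.0 m [-0.059  0.075  0.015]
[305 137  19  45 774] [[-3.6, -122.4, 108.3], [4.0, -103.3, 114.7], [11.6, -86.7, 117.3]]
[  -4.  -105.2  110. ]
[  12.1 -105.2  110. ]
[  4.4 -86.  110. ]
[   4.5 -124.2  110. ]
post [[-9.2, -29.2, 110.4], [2.3, -16.5, 113.9], [14.0, -3.8, 115.8]]
```

Sleeve centre is at vise (4.0, -105, 109.5) mm, and it measures 37 mm long and 16 mm across, as given. Allowing for the frame offset, the screw axis is at x about 1.0, so the crank angle is about 0.09 rad. I'll descend and pinch.

In the tool's units: 120 mm / 750 = 0.16, 113 mm / 750 = 0.1507.

Request:
{"op": "arm_command", "data": {
  "plan": [
    [[0.0267,0.0007,0.04,0,0,0,-1],[0.044,0.0013,0.08,0,0,0,-1],[0.044,0.0013,0.12,0,0,0,-1],[0.044,0.0013,0.1507,0,0,0,-1],[0.044,0.0013,0.16,0,0,0,-0.3],[0.044,0.0013,0.16,0,0,0,0],[0.044,0.0013,0.16,0,0,0,1],[0.044,0.0013,0.16,0,0,0,1],[0.044,0.0013,0.16,0,0,0,1],[0.044,0.0013,0.16,0,0,0,1],[0.044,0.0013,0.16,0,0,0,1],[0.044,0.0013,0.16,0,0,0,1]]
  ],
  "squeeze": 30
}}

```text
time_s: 20.15
ee_pos: [0.5034, -0.0869, 0.0908]
eef_rot: [3.141, 0.0, 1.437]
force: [0.3, -0.3, 0.3]
grip_width: 0.0333
grip_force: 0.0
```

Run:
```python
from h import *
stat()
```

```text
t 20.15 pv [   4.07 -106.87   90.84] yaw [3.1414 0.     1.4368] Fv [ 0.32 -0.24  0.31] w 33.27 g 0.0 m [-0.092  0.058  0.01 ]
```

Request:
{"op": "arm_command", "data": {
  "plan": [
    [[0,0,0,0,0,0,1],[0,0,0,0,0,0,1],[0,0,0,0,0,0,1],[0,0,0,0,0,0,1]]
  ]
}}

```text
time_s: 20.55
ee_pos: [0.5034, -0.0868, 0.0907]
eef_rot: [3.142, 0.0, 1.437]
force: [-0.2, 0.3, -0.5]
grip_width: 0.0149
grip_force: 30.0
```

Run:
```python
from h import *
stat()
```

```text
t 20.55 pv [   4.06 -106.84   90.72] yaw [3.1416 0.     1.4368] Fv [-0.22  0.27 -0.46] w 14.93 g 29.999383091926575 m [-0.069  0.003  0.06 ]
```

In the tool's units: -1.5 mm / 750 = -0.002, -1 mm / 750 = -0.0013.

Request:
{"op": "arm_command", "data": {
  "plan": [
    [[-0.0013,0,0,0,0,0,1],[-0.002,0,0,0,0,0,1],[-0.002,0,0,0,0,0,1]]
  ]
}}

```text
time_s: 20.85
ee_pos: [0.5033, -0.0874, 0.0906]
eef_rot: [-3.142, -0.002, 1.437]
force: [2.5, 7.8, -0.8]
grip_width: 0.0153
grip_force: 30.0
```

Run:
```python
from h import *
stat()
```

```text
t 20.85 pv [   4.04 -107.38   90.62] yaw [-3.1415e+00 -1.7000e-03  1.4368e+00] Fv [ 1.44  8.08 -0.81] w 15.35 g 29.999367892742157 m [ 1.486 -0.347 -0.027]
```

In the tool's units: -1.3 mm / 750 = -0.0017, -0.8 mm / 750 = -0.0011.

Request:
{"op": "arm_command", "data": {
  "plan": [
    [[-0.0011,0,0,0,0,0,1],[-0.0017,0,0,0,0,0,1],[-0.0017,0,0,0,0,0,1]]
  ]
}}

```text
time_s: 21.15
ee_pos: [0.5032, -0.0878, 0.0905]
eef_rot: [-3.141, -0.003, 1.437]
force: [4.0, 16.0, -1.5]
grip_width: 0.0152
grip_force: 30.0
```

Run:
```python
from h import *
stat()
# crank circle plan: centre x=1.0, start angle 0.09
th0=0.09; 
for k in range(1,13):
    t=th0+0.15*k; print([round(34*(np.sin(t)-np.sin(th0)),1), round(-34*(np.cos(t)-np.cos(th0)),1)])
```

```text
t 21.15 pv [   4.01 -107.78   90.54] yaw [-3.1414 -0.0032  1.437 ] Fv [ 1.88 16.37 -1.51] w 15.16 g 29.999919533729553 m [ 2.795 -0.605 -0.056]
[np.float64(5.0), np.float64(0.8)]
[np.float64(9.9), np.float64(2.4)]
[np.float64(14.4), np.float64(4.7)]
[np.float64(18.6), np.float64(7.6)]
[np.float64(22.3), np.float64(11.2)]
[np.float64(25.4), np.float64(15.2)]
[np.float64(27.8), np.float64(19.7)]
[np.float64(29.6), np.float64(24.4)]
[np.float64(30.7), np.float64(29.4)]
[np.float64(30.9), np.float64(34.5)]
[np.float64(30.5), np.float64(39.6)]
[np.float64(29.2), np.float64(44.5)]
```

The jaw is latched: 16 N of tug moved it less than 1 mm. Now I'll crank clockwise.

In the tool's units: 25.4 mm / 750 = 0.0339, 22.3 mm / 750 = 0.0297.

Request:
{"op": "arm_command", "data": {
  "plan": [
    [[0.002,0.0067,0.0011,0,0,0,1],[0.0029,0.0132,0.0032,0,0,0,1],[0.0029,0.0192,0.0063,0,0,0,1],[0.0029,0.0248,0.0101,0,0,0,1],[0.0029,0.0297,0.0149,0,0,0,1],[0.0029,0.0339,0.0203,0,0,0,1],[0.0029,0.0339,0.0203,0,0,0,1]]
  ]
}}

```text
time_s: 21.85
ee_pos: [0.5284, -0.0905, 0.0752]
eef_rot: [-3.141, -0.001, 1.437]
force: [1.0, 3.3, -3.0]
grip_width: 0.0153
grip_force: 30.0
```

```bash
cat >> h.py <<'E'
def circ(cx,cz,r=34.0,n=12,dt=.15):
    "next rows along the circle from the commanded (approx. measured) grasp point; c in vise mm"
    o=ctrl.get_obs(); p=tov(o['ee_pos'])*1000; x,z=p[0]-cx,p[2]+19-cz; t0=np.arctan2(x,z); print('angle',t0,'rad',np.hypot(x,z)); f=o['force']; c,s=np.cos(t0),np.sin(t0)
    print('Ftan',(f@ex)*c-f[2]*s,'Frad',(f@ex)*s+f[2]*c)
    for k in range(1,n+1):
        t=t0+dt*k; print([round(r*np.sin(t)-x,1),round(-(r*np.cos(t)-z),1)],end=' ')
    print()
E
python3 - <<'E'
from h import *
stat(); circ(1.0,75.9)
E
```

```text
t 21.85 pv [  29.34 -107.13   75.18] yaw [-3.1408e+00 -6.0000e-04  1.4368e+00] Fv [ 0.51  3.41 -2.98] w 15.31 g 30.000135898590088 m [ 0.588 -0.169 -0.051]
angle 0.9979081512791675 rad 33.72731905981596
Ftan 2.7853464936364096 Frad -1.1854309349322874
[np.float64(2.7), np.float64(4.3)] [np.float64(4.4), np.float64(9.1)] [np.float64(5.4), np.float64(14.1)] [np.float64(5.6), np.float64(19.2)] [np.float64(5.1), np.float64(24.3)] [np.float64(3.9), np.float64(29.2)] [np.float64(1.9), np.float64(33.9)] [np.float64(-0.8), np.float64(38.2)] [np.float64(-4.1), np.float64(42.1)] [np.float64(-7.9), np.float64(45.5)] [np.float64(-12.2), np.float64(48.2)] [np.float64(-16.9), np.float64(50.3)]
```

In the tool's units: 50.2 mm / 750 = 0.0669, 38.2 mm / 750 = 0.0509.

Request:
{"op": "arm_command", "data": {
  "plan": [
    [[0.0005,0.0035,0.0057,0,0,0,1],[0.0005,0.0057,0.0121,0,0,0,1],[0.0005,0.0071,0.0188,0,0,0,1],[0.0005,0.0073,0.0256,0,0,0,1],[0.0005,0.0067,0.0324,0,0,0,1],[0.0005,0.0051,0.0389,0,0,0,1],[0.0005,0.0024,0.0452,0,0,0,1],[0.0005,-0.0012,0.0509,0,0,0,1],[0.0005,-0.0055,0.056,0,0,0,1],[0.0005,-0.0105,0.0605,0,0,0,1],[0.0005,-0.0163,0.0641,0,0,0,1],[0.0005,-0.0225,0.0669,0,0,0,1]]
  ]
}}

```text
time_s: 23.05
ee_pos: [0.5131, -0.0884, 0.0258]
eef_rot: [3.137, 0.0, 1.437]
force: [10.0, 1.1, -3.5]
grip_width: 0.0151
grip_force: 30.0
```

Run:
```python
from h import *
stat(); circ(1.0,75.9)
```

```text
t 23.05 pv [  13.95 -107.09   25.83] yaw [3.1374e+00 2.0000e-04 1.4367e+00] Fv [ 9.78  2.44 -3.45] w 15.11 g 30.00535637140274 m [ 0.144 -1.559 -0.084]
angle 2.7466298738634314 rad 33.66486679104777
Ftan -7.698831352612528 Frad 6.949989150045781
[np.float64(-4.7), np.float64(1.9)] [np.float64(-9.7), np.float64(2.8)] [np.float64(-14.8), np.float64(2.9)] [np.float64(-19.9), np.float64(2.2)] [np.float64(-24.8), np.float64(0.8)] [np.float64(-29.4), np.float64(-1.3)] [np.float64(-33.7), np.float64(-4.1)] [np.float64(-37.5), np.float64(-7.5)] [np.float64(-40.7), np.float64(-11.4)] [np.float64(-43.3), np.float64(-15.8)] [np.float64(-45.3), np.float64(-20.5)] [np.float64(-46.5), np.float64(-25.5)]
```

```bash
cat >> h.py <<'E'
def arc(x,z,n,dt=.15,c=(1.2,75.6),r=34.0):
    "rows from the commanded grasp point x,z (vise mm)"
    t0=np.arctan2(x-c[0],z-c[1]); print('cmd angle',round(t0,3))
    for k in range(1,n+1):
        t=t0+dt*k; print([round(float(c[0]+r*np.sin(t)-x),1),round(float(z-c[1]-r*np.cos(t)),1)],end=' ')
    print()
E
python3 - <<'E'
from h import *
arc(12.56,44.32,12)
E
```

```text
cmd angle 2.793
[-4.7, 2.1] [-9.7, 2.7] [-14.8, 2.5] [-19.8, 1.6] [-24.7, 0.0] [-29.2, -2.3] [-33.3, -5.3] [-36.9, -8.9] [-40.0, -13.0] [-42.4, -17.4] [-44.1, -22.2] [-45.1, -27.2]
```

In the tool's units: -29.2 mm / 750 = -0.0389, -24.7 mm / 750 = -0.0329.

Request:
{"op": "arm_command", "data": {
  "plan": [
    [[0.0003,-0.0063,0.0028,0,0,0,1],[0.0003,-0.0129,0.0036,0,0,0,1],[0.0003,-0.0197,0.0033,0,0,0,1],[0.0003,-0.0264,0.0021,0,0,0,1],[0.0003,-0.0329,0,0,0,0,1],[0.0003,-0.0389,-0.0031,0,0,0,1]]
  ]
}}

```text
time_s: 23.65
ee_pos: [0.483, -0.0841, 0.0276]
eef_rot: [3.14, 0.0, 1.437]
force: [5.3, 2.1, -4.8]
grip_width: 0.0152
grip_force: 30.0
```

Run:
```python
from h import *
stat(); circ(1.2,75.6,n=1); arc(12.56-29.2,44.32+2.3,4)
```

```text
t 23.65 pv [ -16.43 -106.87   27.61] yaw [3.1404e+00 1.0000e-04 1.4368e+00] Fv [ 4.95  2.78 -4.82] w 15.15 g 30.001028180122375 m [ 0.083 -0.901  0.015]
angle -2.5952611882583865 rad 33.92425957369221
Ftan -6.736900613577599 Frad 1.5470076332375298
[np.float64(-4.2), np.float64(-2.9)] 
cmd angle -2.59
[-4.1, -3.0] [-7.7, -6.6] [-10.8, -10.7] [-13.2, -15.1]
```

In the tool's units: -7.7 mm / 750 = -0.0103, -6.6 mm / 750 = -0.0088.

Request:
{"op": "arm_command", "data": {
  "plan": [
    [[0,-0.0055,-0.004,0,0,0,1],[0,-0.0103,-0.0088,0,0,0,1]]
  ]
}}

```text
time_s: 23.85
ee_pos: [0.4749, -0.083, 0.0342]
eef_rot: [-3.142, 0.0, 1.437]
force: [4.7, 1.8, -5.6]
grip_width: 0.0148
grip_force: 30.0
```

Run:
```python
from h import *
stat(); circ(1.2,75.6,n=1)
```

```text
t 23.85 pv [ -24.63 -106.83   34.21] yaw [-3.1415  0.      1.4368] Fv [ 4.45  2.45 -5.64] w 14.81 g 29.999695122241974 m [ 0.107 -0.71  -0.009]
angle -2.28500783395008 rad 34.18206415770899
Ftan -7.182816793713103 Frad 0.3308934221675979
[np.float64(-2.9), np.float64(-4.2)]
```

In the tool's units: -8.5 mm / 750 = -0.0113, -5.5 mm / 750 = -0.0073.

Request:
{"op": "arm_command", "data": {
  "plan": [
    [[0,-0.0041,-0.0055,0,0,0,1],[0,-0.0073,-0.0113,0,0,0,1]]
  ]
}}

```text
time_s: 24.05
ee_pos: [0.4693, -0.0824, 0.0429]
eef_rot: [-3.141, 0.0, 1.437]
force: [3.6, -1.1, -7.8]
grip_width: 0.0151
grip_force: 30.0
```

Run:
```python
from h import *
stat(); circ(1.2,75.6,n=1); arc(12.56-29.2-13.2,44.32+2.3+15.1,6)
```

```text
t 24.05 pv [ -30.32 -106.94   42.87] yaw [-3.1410e+00  2.0000e-04  1.4368e+00] Fv [ 3.74 -0.65 -7.79] w 15.14 g 29.9991774559021 m [-0.36  -0.441 -0.042]
angle -1.9815565988918253 rad 34.37532201795019
Ftan -8.631475181355334 Frad -0.3151181433114436
[np.float64(-1.3), np.float64(-5.0)] 
cmd angle -1.991
[-1.7, -4.8] [-2.7, -9.8] [-2.9, -14.9] [-2.4, -20.0] [-1.1, -24.9] [0.9, -29.6]
```

In the tool's units: -9.8 mm / 750 = -0.0131, -4.8 mm / 750 = -0.0064.

Request:
{"op": "arm_command", "data": {
  "plan": [
    [[0,-0.0023,-0.0064,0,0,0,1],[0,-0.0036,-0.0131,0,0,0,1]]
  ]
}}

```text
time_s: 24.25
ee_pos: [0.4665, -0.0822, 0.0527]
eef_rot: [-3.14, 0.001, 1.437]
force: [-1.2, -5.5, -9.0]
grip_width: 0.0151
grip_force: 30.0
```

Run:
```python
from h import *
stat(); circ(1.2,75.6,n=1)
```

```text
t 24.25 pv [ -33.13 -107.14   52.69] yaw [-3.1405e+00  5.0000e-04  1.4368e+00] Fv [-0.42 -5.61 -9.02] w 15.07 g 30.000644624233246 m [-1.076e+00  9.700e-02 -1.000e-03]
angle -1.6840923213616927 rad 34.551065536636656
Ftan -8.910353555324987 Frad 1.4323073208928978
[np.float64(0.4), np.float64(-5.2)]
```

In the tool's units: -10.2 mm / 750 = -0.0136, -5.1 mm / 750 = -0.0068.

Request:
{"op": "arm_command", "data": {
  "plan": [
    [[0,-0.0003,-0.0068,0,0,0,1],[0,0.0004,-0.0136,0,0,0,1]]
  ]
}}

```text
time_s: 24.45
ee_pos: [0.4665, -0.0825, 0.0628]
eef_rot: [-3.14, 0.001, 1.437]
force: [-2.1, -8.7, -10.2]
grip_width: 0.0152
grip_force: 30.0
```

Run:
```python
from h import *
stat(); circ(1.2,75.6,n=1)
```

```text
t 24.45 pv [ -33.02 -107.41   62.77] yaw [-3.1397e+00  1.0000e-03  1.4368e+00] Fv [ -0.9   -8.87 -10.2 ] w 15.2 g 30.002326369285583 m [-1.562  0.294 -0.042]
angle -1.392454659391889 rad 34.76912606545289
Ftan -10.195400820354692 Frad -0.9192448922050869
[np.float64(2.0), np.float64(-4.8)]
```

In the tool's units: -9.7 mm / 750 = -0.0129, -5 mm / 750 = -0.0067.

Request:
{"op": "arm_command", "data": {
  "plan": [
    [[-0.0007,0.0017,-0.0067,0,0,0,1],[-0.0013,0.0044,-0.0129,0,0,0,1],[-0.0013,0.0044,-0.0129,0,0,0,1]]
  ]
}}

```text
time_s: 24.75
ee_pos: [0.4701, -0.0837, 0.0728]
eef_rot: [-3.14, 0.0, 1.437]
force: [-6.1, -5.5, -0.0]
grip_width: 0.0152
grip_force: 30.0
```

Run:
```python
from h import *
stat(); circ(1.2,75.6,n=1)
```

```text
t 24.75 pv [ -29.37 -108.13   72.8 ] yaw [-3.1403e+00  5.0000e-04  1.4368e+00] Fv [-5.34 -6.24 -0.  ] w 15.18 g 29.998707175254822 m [-0.944  1.138  0.011]
angle -1.0834102994035255 rad 34.598771913003844
Ftan -2.5036460830377254 Frad 4.721970377689908
[np.float64(3.2), np.float64(-4.0)]
```

In the tool's units: -0.7 mm / 750 = -0.0009.

Request:
{"op": "arm_command", "data": {
  "plan": [
    [[-0.0009,0,0,0,0,0,1],[-0.0009,0,0,0,0,0,1]]
  ]
}}

```text
time_s: 24.95
ee_pos: [0.4701, -0.0839, 0.0728]
eef_rot: [-3.141, -0.0, 1.437]
force: [-5.7, 1.4, 0.8]
grip_width: 0.015
grip_force: 30.0
```

Run:
```python
from h import *
stat(); circ(1.2,75.6,n=1)
```

```text
t 24.95 pv [ -29.25 -108.37   72.77] yaw [-3.1409e+00 -3.0000e-04  1.4368e+00] Fv [-5.87  0.62  0.8 ] w 15.02 g 29.998627603054047 m [-0.022  1.14  -0.028]
angle -1.082471877857432 rad 34.47521695664592
Ftan -2.047584496579165 Frad 5.557787223653598
[np.float64(3.1), np.float64(-4.1)]
```

In the tool's units: -4.4 mm / 750 = -0.0059, 2.5 mm / 750 = 0.0033.

Request:
{"op": "arm_command", "data": {
  "plan": [
    [[0,0.0016,-0.0029,0,0,0,1],[0,0.0033,-0.0059,0,0,0,1]]
  ]
}}

```text
time_s: 25.15
ee_pos: [0.472, -0.0842, 0.0764]
eef_rot: [-3.139, -0.0, 1.437]
force: [-4.3, -0.6, -10.0]
grip_width: 0.0156
grip_force: 30.0
```

Run:
```python
from h import *
stat(); circ(1.2,75.6,n=1)
```

```text
t 25.15 pv [ -27.34 -108.39   76.39] yaw [-3.1392e+00 -2.0000e-04  1.4369e+00] Fv [-4.23 -1.18 -9.96] w 15.58 g 29.99638080596924 m [-0.289  0.937 -0.016]
angle -0.964433452403247 rad 34.72625393361394
Ftan -10.589775290433565 Frad -2.2003315472977323
[np.float64(3.8), np.float64(-3.5)]
```

The drag is now 10.6 N against about 7 N free, so the clamping force is about 60 N, roughly 1.1 rad past first contact. That is tight but not crushing. I'll release and retreat.

In the tool's units: -150 mm / 750 = -0.2, -130 mm / 750 = -0.1733.

Request:
{"op": "arm_command", "data": {
  "plan": [
    [[0,-0.0004,0.0007,0,0,0,1],[0,-0.0004,0.0007,0,0,0,0.2],[0,-0.0004,0.0007,0,0,0,0.2],[0,-0.0004,0.0007,0,0,0,0.2],[0,-0.0004,0.0007,0,0,0,0.2],[0,0,-0.02,0,0,0,0.2],[0,0,-0.06,0,0,0,0.2],[0,0,-0.1133,0,0,0,0],[0,0,-0.1733,0,0,0,-0.5],[0.0533,0.0333,-0.2,0,0,0,-1],[0.1067,0.0333,-0.2,0,0,0,-1],[0.1067,0.0333,-0.2,0,0,0,-1]]
  ]
}}

```text
time_s: 26.35
ee_pos: [0.5091, -0.0052, 0.2275]
eef_rot: [3.14, -0.001, 1.44]
force: [-1.1, -0.1, 0.2]
grip_width: 0.0744
grip_force: 0.0
```

Run:
```python
from h import *
cams.camera('wrist'); stat(); lev()
a,W,i=pts('wrist'); cv2.imwrite('pics/i.png',a)
```

```text
t 26.4 pv [ -1.33 -26.94 226.95] yaw [ 3.1412e+00 -1.0000e-04  1.4397e+00] Fv [-0.04 -0.51 -0.65] w 78.09 g 0.0 m [-0.044  0.08  -0.032]
jar [76.8 80.3] [  0.87  71.37 103.  ]
post [[-8.4, -32.0, 110.4], [2.5, -18.8, 113.7], [14.3, -7.0, 115.7]]
lev [[-29.2, -29.3, 109.2], [-26.7, -18.0, 111.6], [-24.8, -8.5, 113.4]] gap 29.2
```

View pics/i.png

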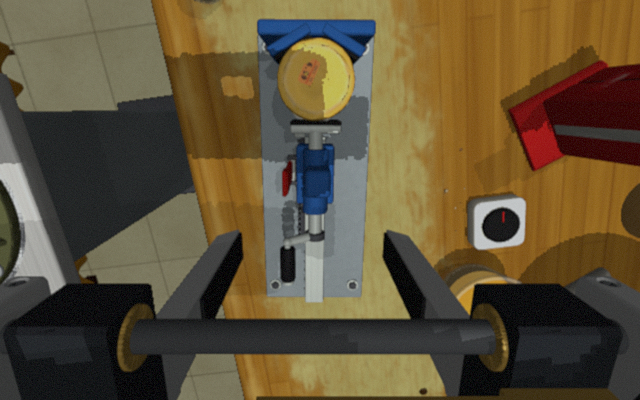

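The picture shows the jar seated in the V with its lid at (316,78). The pad touches it at (315,126), the lever at (288,178) is latched with a 29.2 mm gap, and the crank sleeve is free at (288,263). Nothing touches the robot, so I'll hand in.

```bash
python3 -c "
from h import *
print(ctrl.hand_in())"
```

```text
the job is handed in; nothing more can be done
None
```

The honey jar is clamped in the V jaw at an estimated 60 N, about 1.1 rad past first contact, with the lever latched and the robot clear; I handed it in at 26.5 s, after using the gripper once to centre the jar when the pad alone jammed it off-centre.

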